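# Take the decade resistance box down four clicks

## Robot

A 6-joint arm with a two-finger parallel gripper is mounted at the origin on the work surface. World frame = base frame: x ahead of the robot, y to its left, z up, the work surface at z = 0. Lengths are in m, angles in rad, forces in N, time in s.
With the tool pointing down it reaches from about 0.25 to 0.725 m from the base axis. Payload 4 kg.
Tool frame: the origin (TCP) lies on the centre line of the jaws, within the pads' length; the fingertips stand 19 mm ahead of it and the grasp point (between the pads) is the TCP; z points along the fingers, y is the direction in which the jaws open and shut (so a half turn about z gives the same grasp; the last joint's range is limited). The gripper opens to 85 mm and grips with 20 to 120 N. Pads are 22 mm wide; open, the fingers measure 114 mm over their backs; the gripper's body (76 mm by 85 mm) begins 54 mm behind the grasp point. The pads swing forward as they close: fully open they stand 13 mm farther back than shut.
Start: joints at [-1.169, 0.241, 0.005, 1.335, 0, 1.571], TCP at [0.196, -0.46, 0.219] pointing down, gripper open.
Joint ranges: [-2.72, 2.72], [-1.05, 1.87], [-1.09, 1.28], [-1.99, 2.15], [-1.42, 1.44], [-3.14, 3.14]. Speed limits (rad/s): [2.79, 2.79, 3.14, 3.14, 3.14, 3.14].

## Interface

Orientations are given as a unit quaternion [x, y, z, w].
In Python, from workcell import bot gives the robot as it stands. The module is installed in compiled form; this text tells all that it offers.
- The arm moves only by the shell command python3 -m handwheel 'ROWS' [OPENING]. ROWS is JSON, a list of rows, each an object of numbers: "dx", "dy", "dz": the shift along the tool's x, y, z as a fraction of full scale; "ax", "ay", "az": the turn, a rotation vector about the tool's x, y, z as a fraction of full scale. In form: [{"dx": .., "dy": .., "dz": .., "ax": .., "ay": .., "az": ..}, ...]. A call has 1 to 12 rows; each row shifts and turns the commanded pose from where the row before left it, along the tool's axes as they then stand; what a row does not reach is not made up. Full scale, the value 1, is 2.5 cm for a shift and 0.15 rad for a turn. A row lasts 1/10 s, in which the tool goes at most 50 mm and 8.59 degrees, less where a joint would pass 70% of its speed; a pose out of reach is approached as far as the arm can. A call with a number of a shift or a turn outside -1 to 1 is refused whole. A call with a gripper value outside its range is refused whole. OPENING is the gripper's target within -1 to 1 (fully open at 1, half-way at 0, shut at -1), set as the call begins (- or left out, the last holds). The fingers move at their own pace and stop on an object; the grip force is fixed at half the most. Time passes only in rows, so rows that do not move let the fingers close. It gives the time, the measured TCP pose, the force and the opening at its end, in the units of the state.
- bot.get_obs(): the state, without advancing time (a new reading comes with each control period).
- bot.camera(name): name is "side" or "top"; returns a dict with "img" (480x640x3 uint8, red, green, blue), "intrinsics" (3x3 intrinsics, pixels), "eye" and "rotation" of the camera in the world. Camera axes: x right, y down, z forward; pixel columns grow to the right and rows downward; lengths in m; the calibration is good to about 2 mm. A picture is of the moment at which its call begins. There is no depth.
- bot.job_done(): hands the job in, once; it reports no verdict.
Trained networks look in a picture, given as the dict that the camera call returned (one of the last four; its "shot" number tells which), for a name from the list of things; names that differ only in an ending like _2 or _b are one class to them, and where a whole thing is asked for, a point or a joint stands for the part that bears it (a point fixed in the world has none). Each returns a list of dicts, best first, with "confidence" (0 to 1); they miss things now and then, are a little off and sometimes report something else, mostly with a low value. They report only what shows in the picture. A call takes as long as a camera call.
- bot.trace(thing, picture): "region" (480x640 bool, what is visible of it) and "rect" ([centre column, centre row, width, height] in pixels, round what is visible of it).
The state is a dict: "clock": time; "joint_pos": joint angles; "joint_vel": joint speeds; "tau": joint torques, N m; "eef_pos": TCP position; "tool_rot": TCP orientation; "ft_force": force on the tool from outside, world axes, zero at the start; "ft_torque": the same for the moment, N m; "grip_width": finger opening in m.
Only numpy, scipy, OpenCV 4.12 (cv2) and the standard library are available. Lean on these libraries where they do the work, as an engineer would, in place of code of your own. Each camera call takes 0.05 s, during which the arm holds its last target.

## Task

On the decade resistance box, turn the middle one of the three dials down exactly four clicks, anticlockwise seen from above, by pushing the side of its bar with a fingertip; count the clicks and stop on the fourth, because going past it, even for a moment, would put too much current through the meter. Do not pinch the bar between the fingers, leave the other two dials at their settings, and do not push aside or pick up anything that lies around the box. Take the hand away when the dial is set.

Things in the scene. Friction and masses are not known exactly. Their poses are not given: they have to be found in the camera images.
- decade_box: Decade resistance box, fixed: grey case, aluminium top panel 158 x 348 mm, its face 78 mm above the bench. Origin on the bench below the middle dial's axis; y along the row of dials, x across it, away from the robot. Panel spans y -194 to 154 mm. Dial axes at x 0, y +92 (left), 0, -92 mm (right). Two black binding posts, 19 mm wide, 22 mm above the panel, at x -30 and 30, y -165 mm.
- dial_mid (a joint): Turn of the middle dial, rad: 0 at its zero stop, clockwise from above positive, 0.5236 (30 deg) per click, places 0 to 10; starts at place 7, 8 or 9. In the box's frame the nose points at 150 deg minus this angle from x (anticlockwise positive). A sprung ball holds each place: 20 mm out on the bar the push grows from 2 to 7 N until half a click, where it gives way and the dial snaps to the next place by itself.
- dial_mid_axis (a point): On the middle dial's axis, 94 mm above the bench, at mid-height of its bar. The dial: a round grey skirt 62 mm across, its top 84 mm above the bench; on it, centred, an upright black bar grip 52 mm long, 13 mm wide, 21 mm high (top 105 mm above the bench). A white line on top and a short nose mark its pointer end. The other dials are alike.
- dial_mid_nose (a point): Tip of the pointed nose of the middle dial's bar, 31.5 mm from the axis, 94 mm above the bench; turns with the dial.
- dial_left_nose (a point): Tip of the nose of the left dial (at y = +92 mm in the box's frame), 31.5 mm from its axis.
- dial_right_nose (a point): Tip of the nose of the right dial (at y = -92 mm in the box's frame), 31.5 mm from its axis.
- beaker: Glass beaker, 70 mm across, 95 mm tall, open; origin at the centre of its foot.
- slotted_mass: Two brass discs, 40 mm across, on a thin steel stem, 74 mm tall in all; origin at the centre of its foot.
- data_logger: Red handheld data logger lying flat, 78 x 150 x 28 mm; origin at the centre of its underside, y along its length.
- syringe: Plastic syringe lying down, about 140 mm long and 25 mm high, flange 36 mm; origin under the middle of its barrel, x along it.
- plug_adapter: Black plug-in mains adapter, 75 x 42 x 30 mm, pins along x; origin at the centre of its underside.
- boss_head: Steel boss head clamp lying down, 22 x 60 x 26 mm with two thumbscrews, 90 mm over them; origin at the centre of its underside.

How it is judged:
On the way, in this order (a step that is already met when the one before it is completed fails the run):
1. the fingers push the middle dial's bar (contact force between the fingers and dial_mid above 0.5 N), for 0.05 s.
2. the middle dial has come down four clicks (distance of dial_mid_nose from where it was at the start of the episode between 0.0514 and 0.0576 m and value of joint dial_mid below 2.87979 rad), for 0.2 s.
At the end, for the whole second after the job is handed in: The middle dial rests four clicks lower (anticlockwise) than it started, within 0.3 click, and is still; the left and right dials are within 0.3 click of where they started, and each loose thing within 10 mm of where it stood (distance of dial_mid_nose from where it was at the start of the episode between 0.0519 and 0.0569 m and value of joint dial_mid below 2.87979 rad and velocity of joint dial_mid between -0.05 and 0.05 rad/s and distance of each of dial_left_nose, dial_right_nose from where it was at the start of the episode below 0.0049 m and distance of each of beaker, slotted_mass, data_logger, syringe, plug_adapter, boss_head from where it was at the start of the episode below 0.01 m); the robot touches nothing.
It fails at once if the middle dial is turned past the fourth click (more than 4.6 clicks from its start) (distance of dial_mid_nose from where it was at the start of the episode above 0.0588 m).
It fails at once if the middle dial's bar is pinched: the fingers press on both of its sides at once (more than 2 N each) (contact force between the fingers and dial_mid_c1 above 2 N and contact force between the fingers and dial_mid_c2 above 2 N).
It fails at once if the middle dial is turned with the arm or the hand instead of a fingertip (more than 2 N) (contact force between the arm and dial_mid above 2 N).
It fails at once if another dial is turned by half a click or more (distance of any of dial_left_nose, dial_right_nose from where it was at the start of the episode above 0.0082 m).
It fails at once if a thing around the box is shifted, lifted or carried by more than 10 mm (distance of any of beaker, slotted_mass, data_logger, syringe, plug_adapter, boss_head from where it was at the start of the episode above 0.01 m).
It also fails if it takes over 51 s, if anything falls off the work surface, if the arm or the gripper's body presses on something with over 40 N, if the wrist force passes 120 N, or if a joint passes its speed limit or range.

## Working session

There is one attempt and no reset: what is moved stays moved. The work goes in short steps, Python scripts to look and compute and a shell command to move; the robot and the scene stay as the last step left them, time stands still between calls to the robot, and variables do not carry over. Pictures are saved under pics/ and viewed, and the job is handed in when it is done.

```bash
mkdir -p pics; cat > h.py <<'E'
import numpy as np, cv2
from workcell import bot
def shot(name,fn):
    c=bot.camera(name); cv2.imwrite('pics/'+fn,c['img'][:,:,::-1]); return c
def ray(c,u,v):
    K=np.array(c['intrinsics']);d=np.array(c['rotation'])@np.linalg.solve(K,[u,v,1.]);return np.array(c['eye']),d
def onz(c,u,v,z):
    e,d=ray(c,u,v);return e+d*(z-e[2])/d[2]
def proj(c,p):
    q=np.array(c['intrinsics'])@(np.array(c['rotation']).T@(np.array(p)-np.array(c['eye'])));return q[:2]/q[2]
E
python3 - <<'E'
from h import *
for n in ['top','side']:
    c=shot(n,n+'1.png'); print(n,c['eye'],np.round(c['rotation'],3).tolist(),c['intrinsics'])
    for t in ['decade_box','dial_mid','beaker','slotted_mass','data_logger','syringe','plug_adapter','boss_head']:
        for r in bot.trace(t,c)[:3]:
            print(t,round(r['confidence'],2),np.round(r['rect']))
o=bot.get_obs();print(o['clock'],o['eef_pos'],o['tool_rot'],o['grip_width'],o['ft_force'])
E
```

```text
top [0.44984899 0.03538595 1.58129247] [-0.7, 0.712, -0.046, 0.035] [[610.32597157   0.         325.1265191 ]
 [  0.         610.32597157 232.00635844]
 [  0.           0.           1.        ]]
decade_box 0.91 [333. 262. 152. 115.]
dial_mid 0.92 [326. 262.  21.  28.]
dial_mid 0.29 [437. 230.  24.  38.]
beaker 0.69 [349. 186.  26.  32.]
beaker 0.25 [233. 305.  63.  46.]
slotted_mass 0.73 [296. 218.  17.  16.]
slotted_mass 0.58 [234. 303.  65.  48.]
data_logger 0.6 [235. 303.  70.  44.]
syringe 0.68 [360. 305.  48.  21.]
plug_adapter 0.81 [438. 231.  27.  37.]
plug_adapter 0.26 [350. 185.  30.  29.]
boss_head 0.84 [254. 231.  27.  26.]
side [0.27573524 0.69797728 0.7132916 ] [-0.207, 0.88, -0.415, 0.103] [[536.95958334   0.         320.64704438]
 [  0.         536.95958334 239.54227606]
 [  0.           0.           1.        ]]
decade_box 0.73 [355. 268. 101. 151.]
dial_mid 0.62 [360. 248.  37.  34.]
beaker 0.58 [284. 219.  35.  60.]
beaker 0.33 [356. 267.  97. 151.]
slotted_mass 0.74 [286. 277.  20.  37.]
data_logger 0.85 [352. 396.  55.  92.]
syringe 0.34 [357. 283.  39.  35.]
plug_adapter 0.76 [377. 187.  37.  13.]
plug_adapter 0.27 [361. 247.  36.  32.]
plug_adapter 0.16 [355. 268. 104. 152.]
boss_head 0.87 [269. 328.  62.  35.]
0.9 [ 0.19556649 -0.46019585  0.21892422] [9.79884367e-01 1.99566094e-01 1.74002286e-05 2.80001414e-05] 0.08566610912882305 [-0.23312635  0.22484964  0.22151369]
```

```bash
cat > h.py <<'E'
import numpy as np, cv2
from scipy.spatial.transform import Rotation as R
from workcell import bot
def shot(name,fn):
    c=bot.camera(name); cv2.imwrite('pics/'+fn,c['img'][:,:,::-1]); return c
def rot(c):
    r=np.array(c['rotation']); return R.from_quat(r).as_matrix() if r.size==4 else r
def ray(c,u,v):
    K=np.array(c['intrinsics']);d=rot(c)@np.linalg.solve(K,[u,v,1.]);return np.array(c['eye']),d
def onz(c,u,v,z):
    e,d=ray(c,u,v);return e+d*(z-e[2])/d[2]
def proj(c,p):
    q=np.array(c['intrinsics'])@(rot(c).T@(np.array(p)-np.array(c['eye'])));return q[:2]/q[2]
E
python3 - <<'E'
from h import *
c=cv2.imread('pics/top1.png');s=cv2.imread('pics/side1.png')
cv2.imwrite('pics/top1z.png',cv2.resize(c[160:340,180:480],None,fx=2.66,fy=2.66,interpolation=cv2.INTER_CUBIC))
cv2.imwrite('pics/top1zz.png',cv2.resize(c[195:330,250:420],None,fx=4.4,fy=4.4,interpolation=cv2.INTER_CUBIC))
cv2.imwrite('pics/side1z.png',cv2.resize(s[180:360,260:460],None,fx=3.3,fy=3.3,interpolation=cv2.INTER_CUBIC))
E
```

```text
(no output)
```

View pics/top1.png

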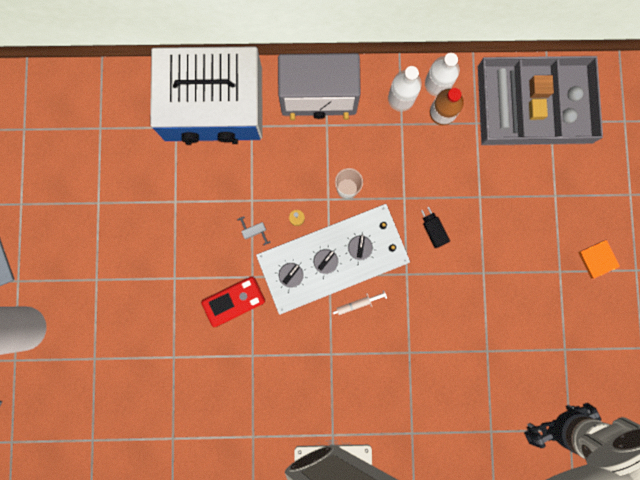

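View pics/top1zz.png

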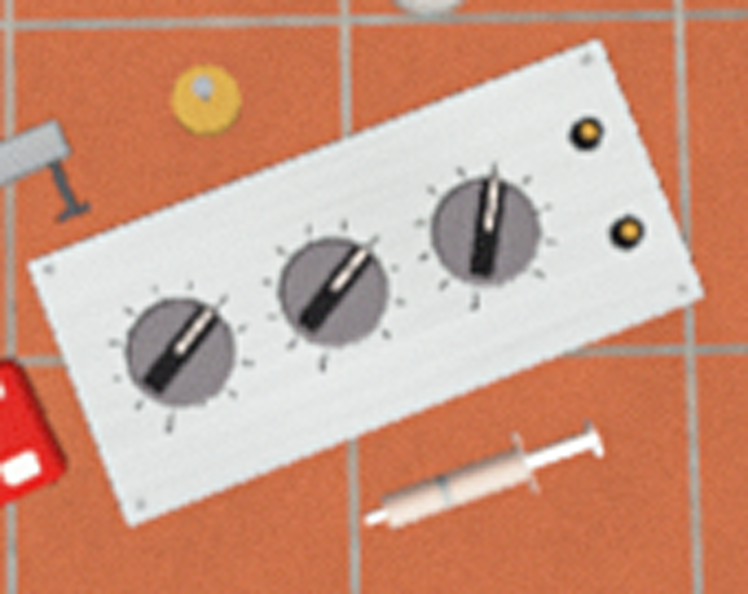

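View pics/side1z.png

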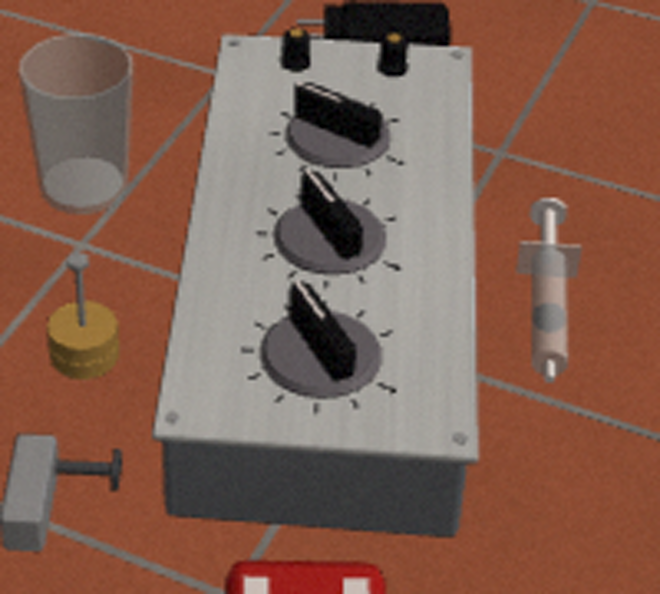

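View pics/side1.png

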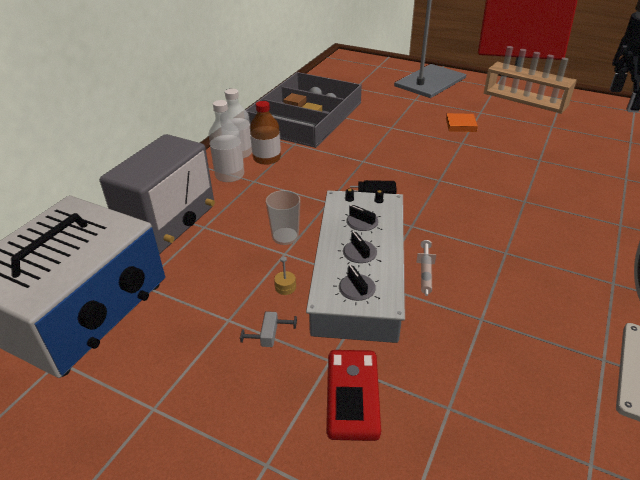

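```bash
python3 - <<'E'
from h import *
from scipy.optimize import least_squares
c=bot.camera('top'); s=bot.camera('side')
# panel corners box frame: left-far,right-far,right-near,left-near
P=np.array([[.079,.154],[.079,-.194],[-.079,-.194],[-.079,.154]])
T=np.array([[30,265],[597,40],[703,295],[133,523]])/4.4+[250,195]
S=np.array([[221,37],[472,46],[478,459],[154,437]])/3.3+[260,180]  # right-far,right-near,left-near,left-far
Ps=P[[1,2,3,0]]
def w(p,q): 
    a=p[2];return [p[0]+np.cos(a)*q[0]-np.sin(a)*q[1],p[1]+np.sin(a)*q[0]+np.cos(a)*q[1],.078]
def f(p,both=3):
    r=[]
    if both&1:
        for q,u in zip(P,T): r+=list(proj(c,w(p,q))-u)
    if both&2:
        for q,u in zip(Ps,S): r+=list(proj(s,w(p,q))-u)
    return r
for b in (1,2,3):
    L=least_squares(f,[.45,0,.3],args=(b,)); print(b,L.x,np.round(L.fun,1))
p=L.x
for nm,y in(('left',.092),('mid',0),('right',-.092)):
    print(nm,w(p,[0,y]),proj(c,w(p,[0,y])))
# nose from top
for nm,tip,tail in (('mid',(368,250),(309,326)),('left',(210,312),(155,388)),('right',(492,180),(482,272))):
    a=onz(c,tip[0]/4.4+250,tip[1]/4.4+195,.105);b=onz(c,tail[0]/4.4+250,tail[1]/4.4+195,.105)
    d=a-b; print(nm,a,b,'len',np.hypot(*d[:2]),'angbox',np.degrees(np.arctan2(d[1],d[0])-p[2]),'place',(150-np.degrees(np.arctan2(d[1],d[0])-p[2]))/30)
# objects
for t,h in (('beaker',.09),('slotted_mass',.03),('data_logger',.028),('syringe',.02),('plug_adapter',.03),('boss_head',.026)):
    r=bot.trace(t,c)[0]; x=onz(c,r['rect'][0],r['rect'][1],h); a=p[2]; d=x[:2]-p[:2]
    print(t,np.round(x,3),'box',np.round([np.cos(a)*d[0]+np.sin(a)*d[1],-np.sin(a)*d[0]+np.cos(a)*d[1]],3))
E
```

```text
1 [0.55036093 0.00891311 0.36264135] [-0.8 -0.3  0.6 -0.8  1.  -0.  -0.8  1.1]
2 [0.54821028 0.01234585 0.36068247] [-0.  -1.  -0.2  0.2  0.7  0.4 -0.6 -0.1]
3 [0.54922897 0.0104929  0.3616303 ] [-1.4  0.1  0.1 -0.3  0.3  0.5 -1.5  1.5 -0.1 -1.5 -0.4 -0.4  0.6 -0.7
 -0.6 -1. ]
left [np.float64(0.5166794136154599), np.float64(0.09654245866046575), 0.078] [290.58160434 275.77578752]
mid [np.float64(0.5492289728782406), np.float64(0.010492902056153565), 0.078] [325.34306557 261.93192658]
right [np.float64(0.5817785321410213), np.float64(-0.07555665454815862), 0.078] [359.86523292 248.18336518]
mid [ 0.5716544  -0.00964058  0.105     ] [0.53033625 0.02363116 0.105     ] len 0.053049020822930594 angbox -59.56290262658437 place 6.985430087552812
left [0.5389896  0.07789423 0.105     ] [0.49789413 0.10854805 0.105     ] len 0.05126884133038187 angbox -57.43978523818391 place 6.914659507939463
right [ 0.60932279 -0.07907716  0.105     ] [ 0.55840532 -0.07226048  0.105     ] len 0.05137174276337121 angbox -28.345140153626584 place 5.944838005120886
beaker [ 0.74 -0.05  0.09] box [ 0.157 -0.124]
slotted_mass [0.667 0.081 0.03 ] box [0.135 0.024]
data_logger [0.452 0.244 0.028] box [-0.009  0.252]
syringe [ 0.446 -0.075  0.02 ] box [-0.127 -0.044]
plug_adapter [ 0.625 -0.283  0.03 ] box [-0.033 -0.301]
boss_head [0.637 0.191 0.026] box [0.146 0.137]
```

Top view: box rotated about 20.7°, with the mid dial near pixel (326,262) at place 7 (nose box −60°), so the target is place 3. I'll push with the closed fingertips on the nose half, rotating the tool rigidly about the dial axis. First I move above it.

```bash
python3 -m handwheel '[{"dx":0.9,"dy":-0.48},{"dx":0.9,"dy":-0.48},{"dx":0.9,"dy":-0.48},{"dx":0.9,"dy":-0.48},{"dx":0.9,"dy":-0.48},{"dx":0.9,"dy":-0.48},{"dx":0.9,"dy":-0.48},{"dx":0.9,"dy":-0.48},{"dx":0.9,"dy":-0.48},{"dx":0.9,"dy":-0.48},{"dx":0.9,"dy":-0.48}]' -1
python3 -m handwheel '[{"dx":0.9,"dy":-0.48},{"dx":0.9,"dy":-0.48},{"dx":0.9,"dy":-0.48},{"dx":0.9,"dy":-0.48},{"dx":0.9,"dy":-0.48},{"dx":0.9,"dy":-0.48},{"dx":0.9,"dy":-0.48},{"az":-0.69},{"az":-0.69},{"az":-0.69},{"az":-0.69},{}]'
```

```text
invalid input
invalid input
```

```bash
python3 -m handwheel '[{"dx":0.9,"dy":-0.48,"dz":0,"ax":0,"ay":0,"az":0}]' -1
```

```text
clock: 1.4
eef_pos: [0.2108, -0.4418, 0.2187]
tool_rot: [0.98, 0.198, -0.0, 0.001]
ft_force: [1.0, 0.8, -0.6]
grip_width: 0.0734
```

```bash
python3 -m handwheel '[{"dx":0.9,"dy":-0.48,"dz":0,"ax":0,"ay":0,"az":0},{"dx":0.9,"dy":-0.48,"dz":0,"ax":0,"ay":0,"az":0},{"dx":0.9,"dy":-0.48,"dz":0,"ax":0,"ay":0,"az":0},{"dx":0.9,"dy":-0.48,"dz":0,"ax":0,"ay":0,"az":0},{"dx":0.9,"dy":-0.48,"dz":0,"ax":0,"ay":0,"az":0},{"dx":0.9,"dy":-0.48,"dz":0,"ax":0,"ay":0,"az":0},{"dx":0.9,"dy":-0.48,"dz":0,"ax":0,"ay":0,"az":0},{"dx":0.9,"dy":-0.48,"dz":0,"ax":0,"ay":0,"az":0},{"dx":0.9,"dy":-0.48,"dz":0,"ax":0,"ay":0,"az":0},{"dx":0.9,"dy":-0.48,"dz":0,"ax":0,"ay":0,"az":0},{"dx":0.9,"dy":-0.48,"dz":0,"ax":0,"ay":0,"az":0},{"dx":0.9,"dy":-0.48,"dz":0,"ax":0,"ay":0,"az":0}]'
python3 -m handwheel '[{"dx":0.9,"dy":-0.48,"dz":0,"ax":0,"ay":0,"az":0},{"dx":0.9,"dy":-0.48,"dz":0,"ax":0,"ay":0,"az":0},{"dx":0.9,"dy":-0.48,"dz":0,"ax":0,"ay":0,"az":0},{"dx":0.9,"dy":-0.48,"dz":0,"ax":0,"ay":0,"az":0},{"dx":0.9,"dy":-0.48,"dz":0,"ax":0,"ay":0,"az":0},{"dx":0,"dy":0,"dz":0,"ax":0,"ay":0,"az":-0.69},{"dx":0,"dy":0,"dz":0,"ax":0,"ay":0,"az":-0.69},{"dx":0,"dy":0,"dz":0,"ax":0,"ay":0,"az":-0.69},{"dx":0,"dy":0,"dz":0,"ax":0,"ay":0,"az":-0.69},{"dx":0,"dy":0,"dz":0,"ax":0,"ay":0,"az":0}]'
```

```text
clock: 2.6
eef_pos: [0.4043, -0.2014, 0.219]
tool_rot: [0.98, 0.2, 0.0, 0.0]
ft_force: [0.6, -0.1, -0.1]
grip_width: 0.0002
clock: 3.6
eef_pos: [0.4838, -0.103, 0.2189]
tool_rot: [0.918, 0.397, -0.0, 0.0]
ft_force: [0.7, -0.2, 0.2]
grip_width: -0.0002
```

```bash
cat >> h.py <<'E'
AX=np.array([.5492,.0105])
def plan(alpha,r=(-.021,.023),z=None,th=-39.3,ax=AX):
    """alpha: finger angle past contact in deg. prints needed tool-frame units"""
    o=bot.get_obs(); p=np.array(o['eef_pos']);M=R.from_quat(o['tool_rot']).as_matrix()
    psi=np.degrees(np.arctan2(M[1,0],M[0,0])); ps=th+98+alpha;a=np.radians(ps)
    g=ax+r[0]*np.array([np.cos(a),np.sin(a)])+r[1]*np.array([np.sin(a),-np.cos(a)])
    d=np.r_[g-p[:2],(z-p[2]) if z else 0]
    ang=(ps-psi+180)%360-180
    print('t',o['clock'],'p',p.round(4),'psi',round(psi,2),'zax',M[:,2].round(3),'goal',g.round(4),'units',(M.T@d/.025).round(2),'az',round(-np.radians(ang)/.15,2),'F',np.round(o['ft_force'],1),'w',o['grip_width'])
    rel=M.T@np.r_[p[:2]-ax,0]; print('TCP rel axis in tool',rel[:2].round(4))
E
python3 - <<'E'
from h import *
plan(-12,z=.15)
s=shot('side','s2.png');c=shot('top','t2.png')
cv2.imwrite('pics/s2z.png',cv2.resize(s['img'][100:360,240:460,::-1],None,fx=2.3,fy=2.3,interpolation=cv2.INTER_CUBIC))
E
```

```text
t 3.6 p [ 0.4838 -0.103   0.2189] psi 46.74 zax [-0. -0. -1.] goal [ 0.5515 -0.0206] units [ 4.26 -0.29  2.76] az 0.0 F [ 0.7 -0.2  0.2] w -0.00019887940094932553
TCP rel axis in tool [-0.1274  0.0302]
```

View pics/s2z.png

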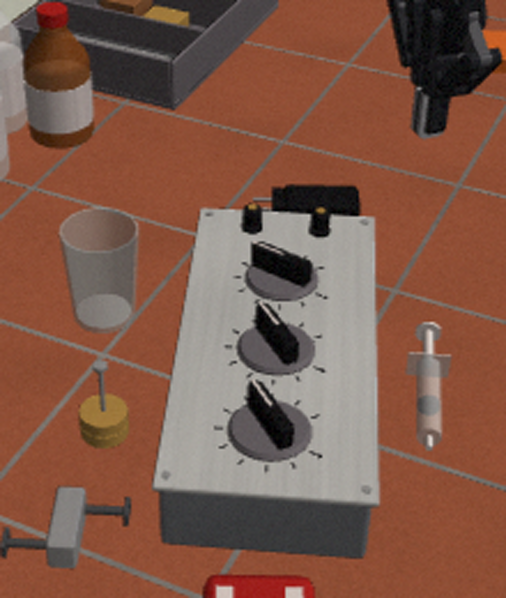

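```bash
python3 - <<'E'
from h import *
s=bot.camera('side');o=bot.get_obs();p=np.array(o['eef_pos']);M=R.from_quat(o['tool_rot']).as_matrix()
im=s['img'][:,:,::-1].copy()
big=cv2.resize(im[100:200,380:480],None,fx=6,fy=6,interpolation=cv2.INTER_CUBIC)
for d,col in((0,(0,255,0)),(.019,(0,0,255)),(.032,(255,0,0))):
    pts=[]
    for x,y in((-11,-14.5),(11,-14.5),(11,14.5),(-11,14.5)):
        q=proj(s,p+M@np.array([x/1e3,y/1e3,d])); pts.append((q-[380,100]+.5)*6)
    cv2.polylines(big,[np.int32(pts)],True,col,1)
cv2.imwrite('pics/tip.png',big)
E
```

```text
(no output)
```

View pics/tip.png

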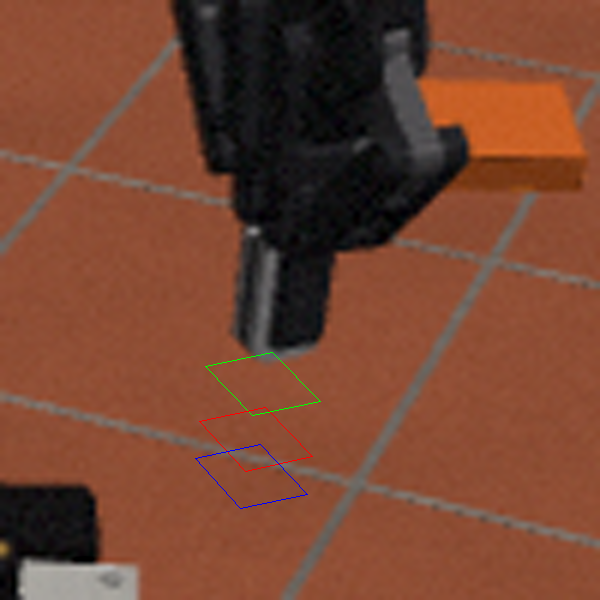

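```bash
python3 - <<'E'
from h import *
o=bot.get_obs();p=np.array(o['eef_pos']);M=R.from_quat(o['tool_rot']).as_matrix()
print(p,o['joint_pos'])
s=bot.camera('top')
im=s['img'][:,:,::-1].copy()
big=cv2.resize(im[230:380,280:480],None,fx=4,fy=4,interpolation=cv2.INTER_CUBIC)
for d,col in((0,(0,255,0)),(.019,(0,0,255)),(-.054,(255,0,0))):
    pts=[]
    for x,y in((-11,-14.5),(11,-14.5),(11,14.5),(-11,14.5)):
        q=proj(s,p+M@np.array([x/1e3,y/1e3,d])); pts.append((q-[280,230]+.5)*4)
    cv2.polylines(big,[np.int32(pts)],True,col,1)
cv2.imwrite('pics/tipt.png',big)
E
```

```text
[ 0.48381558 -0.10300597  0.21891669] [-2.09790775e-01  2.30004874e-01 -8.75549118e-03  1.33201952e+00
  3.04914944e-05  2.11782440e+00]
```

View pics/tipt.png

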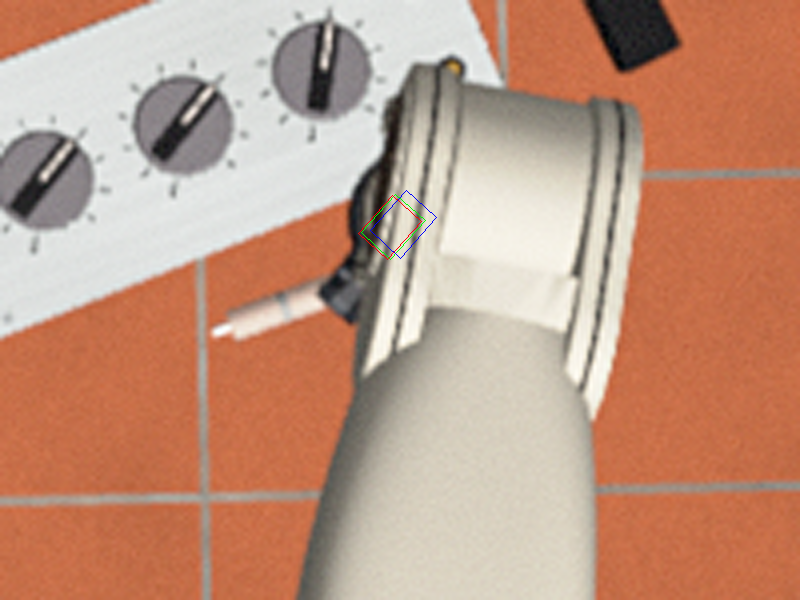

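```bash
python3 - <<'E'
from h import *
s=bot.camera('side')
for v in (150,155,158.7):
    e,d=ray(s,425,v)
    for z in(.2,.21,.22,.23,.24): print(v,z,onz(s,425,v,z).round(3))
print(rot(s).round(3), s['eye'])
o=bot.get_obs()
for z in (.1,.2,.25,.3,.4): print(z,proj(s,[o['eef_pos'][0],o['eef_pos'][1],z]))
E
```

```text
150 0.2 [ 0.504 -0.181  0.2  ]
150 0.21 [ 0.5   -0.164  0.21 ]
150 0.22 [ 0.495 -0.147  0.22 ]
150 0.23 [ 0.491 -0.13   0.23 ]
150 0.24 [ 0.486 -0.113  0.24 ]
155 0.2 [ 0.498 -0.163  0.2  ]
155 0.21 [ 0.494 -0.147  0.21 ]
155 0.22 [ 0.49 -0.13  0.22]
155 0.23 [ 0.485 -0.113  0.23 ]
155 0.24 [ 0.481 -0.096  0.24 ]
158.7 0.2 [ 0.494 -0.151  0.2  ]
158.7 0.21 [ 0.49  -0.134  0.21 ]
158.7 0.22 [ 0.486 -0.118  0.22 ]
158.7 0.23 [ 0.481 -0.101  0.23 ]
158.7 0.24 [ 0.477 -0.085  0.24 ]
[[-0.893 -0.278  0.353]
 [-0.449  0.571 -0.687]
 [-0.011 -0.773 -0.635]] [0.27573524 0.69797728 0.7132916 ]
0.1 [416.3347961  217.77014185]
0.2 [422.13396623 172.63344924]
0.25 [425.33423269 147.72480879]
0.3 [428.76366137 121.03252962]
0.4 [436.4160575   61.47161933]
```

View pics/s2.png

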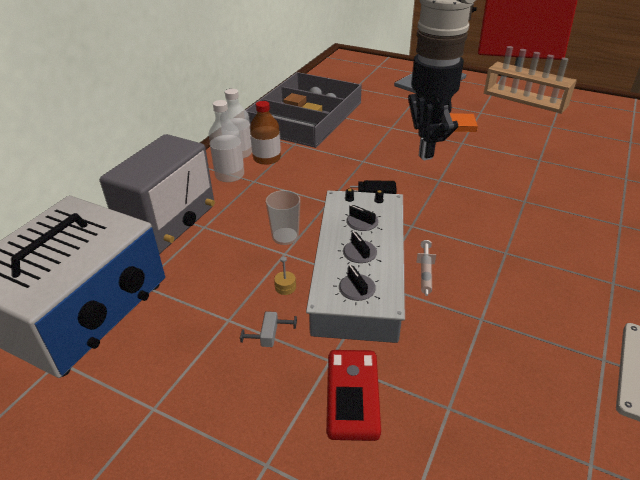

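```bash
python3 - <<'E'
from h import *
s=bot.camera('side')
print('rim',onz(s,283,201,.095),'foot',onz(s,284.8,236,.003))
# mass: stem top / disc base
print('stem top',onz(s,78/3.3+260,260/3.3+180,.074),'foot',onz(s,83/3.3+260,360/3.3+180,.0))
print('case top left-near corner',onz(s,478/3.3+260,459/3.3+180,.078),'bottom',onz(s,458/3.3+260,537/3.3+180,.0))
E
```

```text
rim [ 0.74153169 -0.04671114  0.095     ] foot [ 0.74411017 -0.04864737  0.003     ]
stem top [0.66688618 0.08360581 0.074     ] foot [ 6.66747187e-01  8.61888424e-02 -1.11022302e-16]
case top left-near corner [0.42124867 0.12833951 0.078     ] bottom [4.30099510e-01 1.13470392e-01 1.11022302e-16]
```

```bash
python3 -m handwheel '[{"dx":0.85,"dy":-0.06,"dz":0,"ax":0,"ay":0,"az":0},{"dx":0.85,"dy":-0.06,"dz":0,"ax":0,"ay":0,"az":0},{"dx":0.85,"dy":-0.06,"dz":0,"ax":0,"ay":0,"az":0},{"dx":0.85,"dy":-0.06,"dz":0,"ax":0,"ay":0,"az":0},{"dx":0.85,"dy":-0.06,"dz":0,"ax":0,"ay":0,"az":0},{"dx":0,"dy":0,"dz":0.8,"ax":0,"ay":0,"az":0},{"dx":0,"dy":0,"dz":0.8,"ax":0,"ay":0,"az":0},{"dx":0,"dy":0,"dz":0.7,"ax":0,"ay":0,"az":0},{"dx":0,"dy":0,"dz":0,"ax":0,"ay":0,"az":0},{"dx":0,"dy":0,"dz":0,"ax":0,"ay":0,"az":0}]'
cat >> h.py <<'E'
def look(fn,box=False):
    s=bot.camera('side');o=bot.get_obs();p=np.array(o['eef_pos']);M=R.from_quat(o['tool_rot']).as_matrix()
    big=cv2.resize(s['img'][190:290,310:410,::-1],None,fx=6,fy=6,interpolation=cv2.INTER_CUBIC)
    if box:
      for d,col in((0,(0,255,0)),(.019,(0,0,255))):
        pts=[(proj(s,p+M@np.array([x/1e3,y/1e3,d]))-[310,190]+.5)*6 for x,y in((-11,-14.5),(11,-14.5),(11,14.5),(-11,14.5))]
        cv2.polylines(big,[np.int32(pts)],True,col,1)
    cv2.imwrite('pics/'+fn,big);return s
E
python3 - <<'E'
from h import *
plan(-12,z=.13); look('s3.png',True); shot('side','s3f.png')
E
```

```text
clock: 4.9
eef_pos: [0.5511, -0.0205, 0.1615]
tool_rot: [0.918, 0.396, -0.0, -0.0]
ft_force: [0.2, -0.1, 0.9]
grip_width: 0.0
t 4.9 p [ 0.5511 -0.0205  0.1615] psi 46.72 zax [-0.001  0.    -1.   ] goal [ 0.5515 -0.0206] units [0.01 0.02 1.26] az 0.0 F [ 0.2 -0.1  0.9] w 4.531685315193802e-06
TCP rel axis in tool [-0.0213  0.0226]
```

View pics/s3.png

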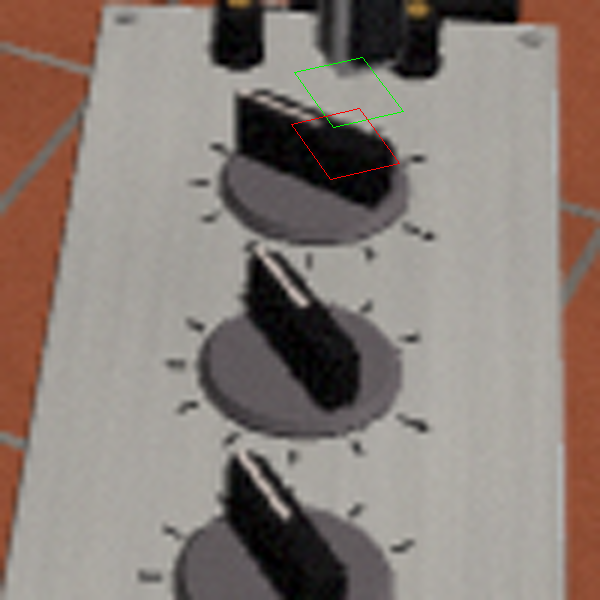

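View pics/s3f.png

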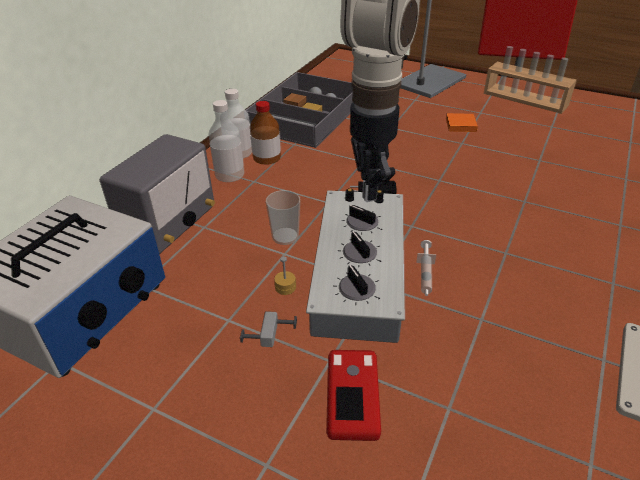

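```bash
python3 - <<'E'
from h import *
c=bot.camera('top');s=bot.camera('side')
p=np.array([.1956,-.4602,.2189]);M=R.from_quat([.97988,.19957,0,0]).as_matrix()
im=cv2.imread('pics/top1.png');big=cv2.resize(im[360:480,500:640],None,fx=5,fy=5,interpolation=cv2.INTER_CUBIC)
for d,col in((.0,(0,255,0)),(.006,(0,0,255)),(-.013,(255,0,0))):
  for sg in(-1,1):
    pts=[(proj(c,p+M@np.array([x/1e3,sg*y/1e3,d]))-[500,360]+.5)*5 for x,y in((-11,42.5),(11,42.5),(11,57),(-11,57))]
    cv2.polylines(big,[np.int32(pts)],True,col,1)
cv2.imwrite('pics/t1tip.png',big)
im=cv2.imread('pics/side1.png');big=cv2.resize(im[0:140,540:640],None,fx=5,fy=5,interpolation=cv2.INTER_CUBIC)
for d,col in((.0,(0,255,0)),(.006,(0,0,255)),(-.03,(255,0,0))):
  for sg in(-1,1):
    pts=[(proj(s,p+M@np.array([x/1e3,sg*y/1e3,d]))-[540,0]+.5)*5 for x,y in((-11,42.5),(11,42.5),(11,57),(-11,57))]
    cv2.polylines(big,[np.int32(pts)],True,col,1)
cv2.imwrite('pics/s1tip.png',big)
E
```

```text
(no output)
```

View pics/t1tip.png

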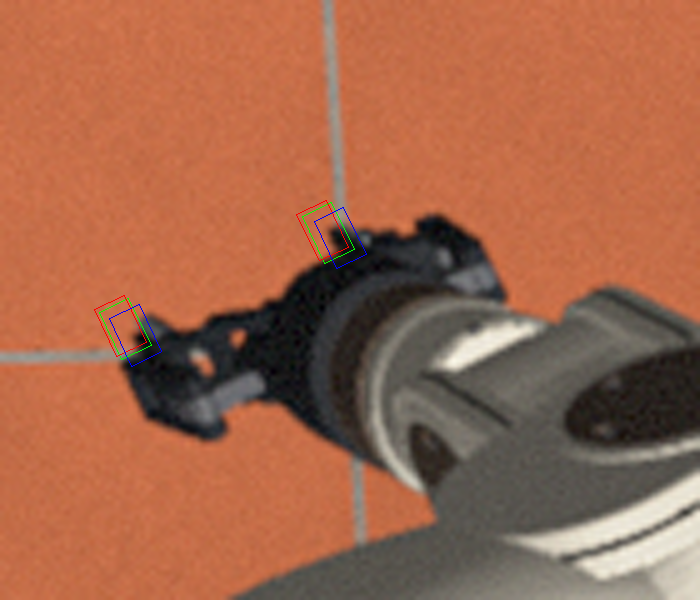

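View pics/s1tip.png

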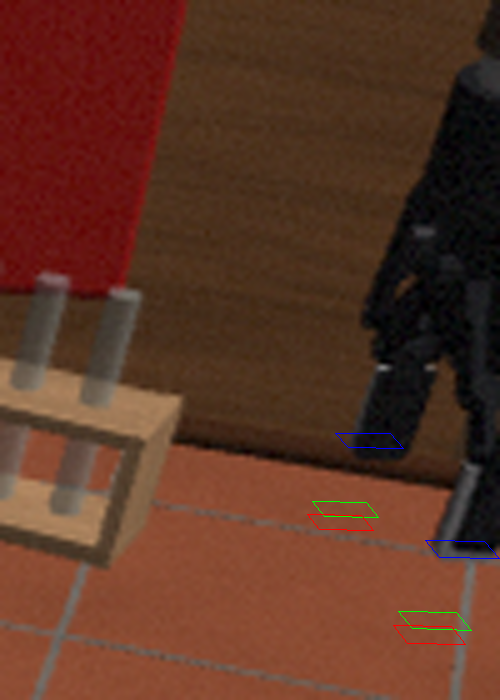

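```bash
python3 -m handwheel '[{"dx":0,"dy":0,"dz":0.7,"ax":0,"ay":0,"az":0},{"dx":0,"dy":0,"dz":0.7,"ax":0,"ay":0,"az":0},{"dx":0,"dy":0,"dz":0,"ax":0,"ay":0,"az":0},{"dx":0,"dy":0,"dz":0,"ax":0,"ay":0,"az":0}]'
python3 - <<'E'
from h import *
plan(-12,z=.1); look('s4.png',True); shot('top','t4.png')
E
```

```text
clock: 5.5
eef_pos: [0.5513, -0.0205, 0.127]
tool_rot: [0.918, 0.397, 0.0, 0.0]
ft_force: [-0.5, 0.2, 1.1]
grip_width: 0.0003
t 5.5 p [ 0.5513 -0.0205  0.127 ] psi 46.74 zax [ 0.  0. -1.] goal [ 0.5515 -0.0206] units [0.   0.01 1.08] az 0.0 F [-0.5  0.2  1.1] w 0.000262041614349445
TCP rel axis in tool [-0.0211  0.0228]
```

View pics/s4.png

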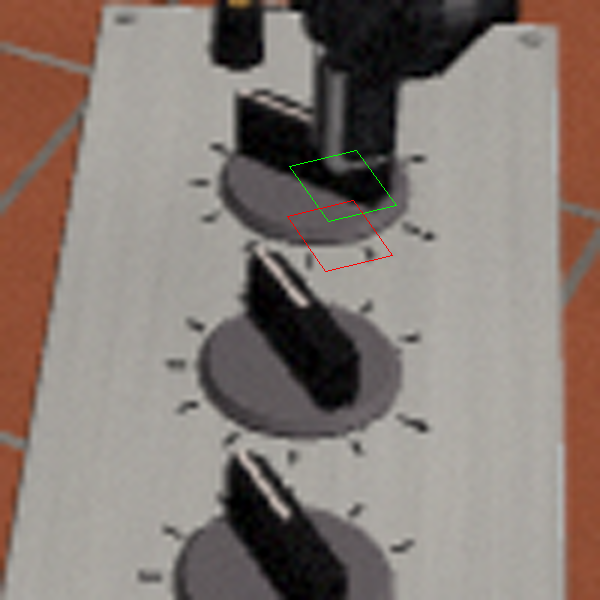

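View pics/t4.png

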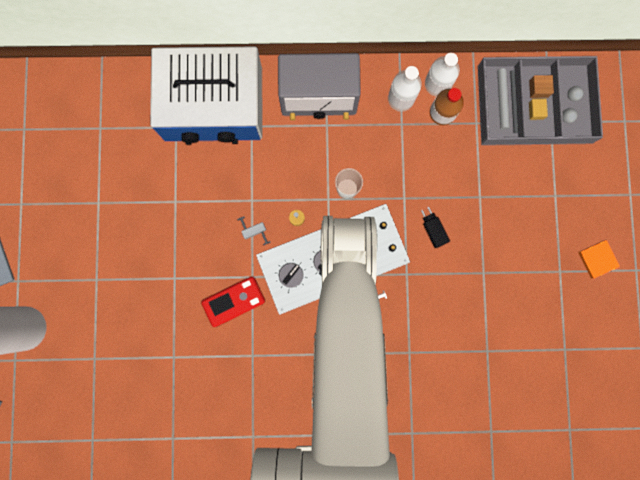

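```bash
python3 - <<'E'
from h import *
c=bot.camera('top');s=bot.camera('side')
for y in (-.0205,-.07):
  for z in (.13,.2,.3,.4): print(y,z,'top',proj(c,[.5513,y,z]).round(),'side',proj(s,[.5513,y,z]).round())
shot('side','s5.png')
E
```

```text
-0.0205 0.13 top [339. 259.] side [367. 219.]
-0.0205 0.2 top [340. 257.] side [369. 187.]
-0.0205 0.3 top [342. 254.] side [372. 134.]
-0.0205 0.4 top [344. 250.] side [375.  73.]
-0.07 0.13 top [359. 259.] side [377. 205.]
-0.07 0.2 top [362. 257.] side [380. 173.]
-0.07 0.3 top [365. 253.] side [383. 121.]
-0.07 0.4 top [369. 249.] side [387.  62.]
```

View pics/s5.png

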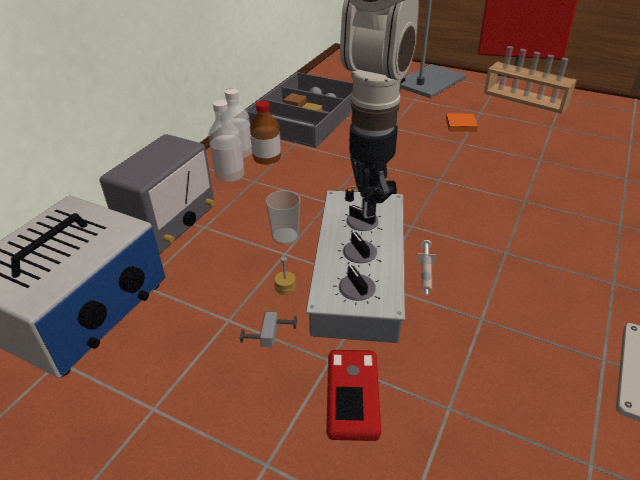

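```bash
python3 -m handwheel '[{"dx":0,"dy":0,"dz":0.2,"ax":0,"ay":0,"az":0},{"dx":0,"dy":0,"dz":0.2,"ax":0,"ay":0,"az":0},{"dx":0,"dy":0,"dz":0.2,"ax":0,"ay":0,"az":0},{"dx":0,"dy":0,"dz":0.2,"ax":0,"ay":0,"az":0},{"dx":0,"dy":0,"dz":0,"ax":0,"ay":0,"az":0},{"dx":0,"dy":0,"dz":0,"ax":0,"ay":0,"az":0}]'
python3 - <<'E'
from h import *
plan(-12,z=.07); look('s6.png',True)
E
```

```text
clock: 6.35
eef_pos: [0.551, -0.0205, 0.1061]
tool_rot: [0.918, 0.397, -0.0, -0.0]
ft_force: [-0.0, -0.4, 1.4]
grip_width: 0.0
t 6.35 p [ 0.551  -0.0205  0.1061] psi 46.74 zax [-0.001  0.    -1.   ] goal [ 0.5515 -0.0206] units [0.01 0.02 1.44] az 0.0 F [-0.  -0.4  1.4] w 4.5922585037107015e-05
TCP rel axis in tool [-0.0213  0.0225]
```

View pics/s6.png

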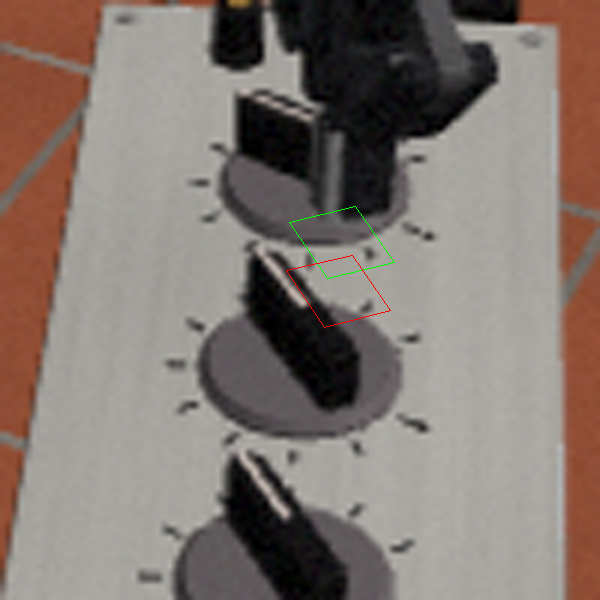

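```bash
python3 - <<'E'
from h import *
s=bot.camera('side')
for z in (.087,.1,.11,.12,.125,.13): print(z, onz(s,345/6+310,222/6+190,z).round(4),onz(s,393/6+310,210/6+190,z).round(4),onz(s,318/6+310,205/6+190,z).round(4))
o=bot.get_obs();M=R.from_quat(o['tool_rot']).as_matrix()
print([(o['eef_pos']+M@np.array([x,y,0])).round(4) for x,y in((-.011,-.0145),(.011,-.0145),(.011,.0145),(-.011,.0145))])
E
```

```text
0.087 [ 0.5615 -0.0523  0.087 ] [ 0.5503 -0.0646  0.087 ] [ 0.5726 -0.0566  0.087 ]
0.1 [ 0.5556 -0.0367  0.1   ] [ 0.5446 -0.0488  0.1   ] [ 0.5664 -0.041   0.1   ]
0.11 [ 0.551  -0.0248  0.11  ] [ 0.5402 -0.0366  0.11  ] [ 0.5617 -0.0289  0.11  ]
0.12 [ 0.5464 -0.0128  0.12  ] [ 0.5358 -0.0244  0.12  ] [ 0.5569 -0.0169  0.12  ]
0.125 [ 0.5442 -0.0068  0.125 ] [ 0.5336 -0.0184  0.125 ] [ 0.5546 -0.0109  0.125 ]
0.13 [ 0.5419 -0.0008  0.13  ] [ 0.5314 -0.0123  0.13  ] [ 0.5522 -0.0048  0.13  ]
[array([ 0.5332, -0.0186,  0.1065]), array([ 0.5483, -0.0025,  0.1065]), array([ 0.5694, -0.0224,  0.1065]), array([ 0.5543, -0.0384,  0.1065])]
```

```bash
python3 -m handwheel '[{"dx":0,"dy":0,"dz":0.1,"ax":0,"ay":0,"az":0},{"dx":0,"dy":0,"dz":0.1,"ax":0,"ay":0,"az":0},{"dx":0,"dy":0,"dz":0.1,"ax":0,"ay":0,"az":0},{"dx":0,"dy":0,"dz":0.1,"ax":0,"ay":0,"az":0},{"dx":0,"dy":0,"dz":0,"ax":0,"ay":0,"az":0},{"dx":0,"dy":0,"dz":0,"ax":0,"ay":0,"az":0}]'
python3 - <<'E'
from h import *
plan(-12,z=.07); look('s7.png',True)
E
```

```text
clock: 7.05
eef_pos: [0.551, -0.0205, 0.0963]
tool_rot: [0.918, 0.397, -0.0, -0.0]
ft_force: [0.5, -0.2, -0.3]
grip_width: 0.0
t 7.05 p [ 0.551  -0.0205  0.0963] psi 46.74 zax [-0. -0. -1.] goal [ 0.5515 -0.0206] units [0.01 0.02 1.05] az 0.0 F [ 0.5 -0.2 -0.3] w 3.642828238702861e-05
TCP rel axis in tool [-0.0213  0.0226]
```

View pics/s7.png

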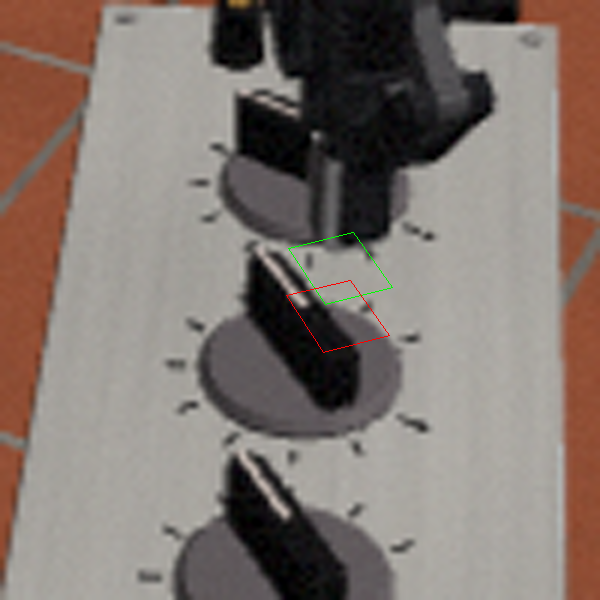

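```bash
python3 -m handwheel '[{"dx":-0.2,"dy":0,"dz":0,"ax":0,"ay":0,"az":0},{"dx":0,"dy":0,"dz":0.1,"ax":0,"ay":0,"az":0},{"dx":0,"dy":0,"dz":0.1,"ax":0,"ay":0,"az":0},{"dx":0,"dy":0,"dz":0.1,"ax":0,"ay":0,"az":0},{"dx":0,"dy":0,"dz":0.1,"ax":0,"ay":0,"az":0},{"dx":0,"dy":0,"dz":0.1,"ax":0,"ay":0,"az":0},{"dx":0,"dy":0,"dz":0.1,"ax":0,"ay":0,"az":0},{"dx":0,"dy":0,"dz":0,"ax":0,"ay":0,"az":0},{"dx":0,"dy":0,"dz":0,"ax":0,"ay":0,"az":0}]'
python3 - <<'E'
from h import *
plan(-12,z=.07); look('s8.png',True)
E
```

```text
clock: 8.0
eef_pos: [0.5477, -0.0241, 0.0813]
tool_rot: [0.918, 0.397, -0.0, -0.0]
ft_force: [-1.1, -0.6, -0.1]
grip_width: 0.0002
t 8.0 p [ 0.5477 -0.0241  0.0813] psi 46.74 zax [-0.  0. -1.] goal [ 0.5515 -0.0206] units [0.21 0.01 0.45] az 0.0 F [-1.1 -0.6 -0.1] w 0.00022537524282324024
TCP rel axis in tool [-0.0262  0.0226]
```

View pics/s8.png

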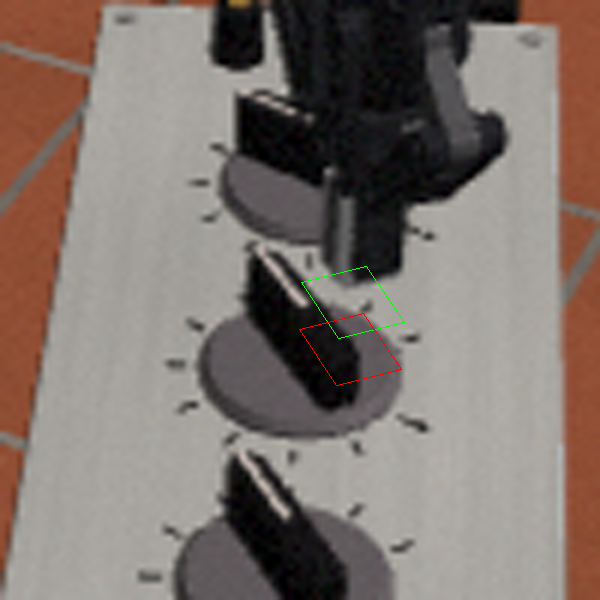

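```bash
python3 -m handwheel '[{"dx":0,"dy":0,"dz":0.1,"ax":0,"ay":0,"az":0},{"dx":0,"dy":0,"dz":0.1,"ax":0,"ay":0,"az":0},{"dx":0,"dy":0,"dz":0.1,"ax":0,"ay":0,"az":0},{"dx":0,"dy":0,"dz":0.1,"ax":0,"ay":0,"az":0},{"dx":0,"dy":0,"dz":0,"ax":0,"ay":0,"az":0},{"dx":0,"dy":0,"dz":0,"ax":0,"ay":0,"az":0}]'
python3 - <<'E'
from h import *
plan(-12); look('s9.png',False)
E
```

```text
clock: 8.65
eef_pos: [0.5477, -0.0241, 0.0713]
tool_rot: [0.918, 0.397, -0.0, -0.0]
ft_force: [0.2, 0.1, -0.1]
grip_width: -0.0001
t 8.65 p [ 0.5477 -0.0241  0.0713] psi 46.74 zax [-0.  0. -1.] goal [ 0.5515 -0.0206] units [ 0.21  0.01 -0.  ] az 0.0 F [ 0.2  0.1 -0.1] w -7.542949611778776e-05
TCP rel axis in tool [-0.0262  0.0226]
```

View pics/s9.png

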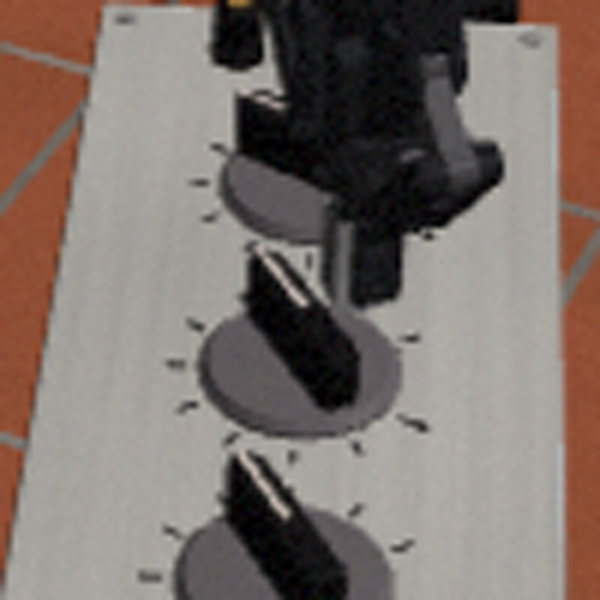

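```bash
python3 - <<'E'
from h import *
s=bot.camera('side');o=bot.get_obs();p=np.array(o['eef_pos'])
M=R.from_quat(o['tool_rot']).as_matrix()
th=np.radians(-39.3);u=np.array([np.cos(th),np.sin(th)]);v=np.array([-u[1],u[0]])
for z in(.084,.09,.095):
  for nm,px in (('near',(350,310)),('right',(400,297)),('left',(325,283))):
    q=onz(s,px[0]/6+310,px[1]/6+190,z); d=q[:2]-AX
    print(z,nm,q[:2].round(4),'bar uv mm',(d@u*1e3).round(1),(d@v*1e3).round(1),'tool xy',(M.T@(q-p))[:2].round(4))
d=p[:2]-AX;print('tcp uv',d@u,d@v)
for nm,px in (('tail top',(345,335)),('nose top',(258,248)),('bar base end',(345,408))):
    q=onz(s,px[0]/6+310,px[1]/6+190,.105 if 'top' in nm else .084); d=q[:2]-AX; print(nm,q,'uv',d@u,d@v)
E
```

```text
0.084 near [ 0.5445 -0.0163] bar uv mm 13.4 -23.7 tool xy [ 0.0035 -0.0077]
0.084 right [ 0.5332 -0.0288] bar uv mm 12.5 -40.6 tool xy [-0.0134 -0.0074]
0.084 left [ 0.5565 -0.025 ] bar uv mm 28.2 -22.8 tool xy [0.0054 0.007 ]
0.09 near [ 0.542  -0.0095] bar uv mm 7.1 -20.1 tool xy [ 0.0067 -0.0142]
0.09 right [ 0.5307 -0.0219] bar uv mm 6.2 -36.8 tool xy [-0.01   -0.0139]
0.09 left [ 0.5539 -0.0181] bar uv mm 21.7 -19.2 tool xy [0.0086 0.0003]
0.095 near [ 0.5398 -0.0038] bar uv mm 1.8 -17.0 tool xy [ 0.0094 -0.0197]
0.095 right [ 0.5287 -0.0161] bar uv mm 1.0 -33.6 tool xy [-0.0072 -0.0194]
0.095 left [ 0.5516 -0.0124] bar uv mm 16.4 -16.2 tool xy [ 0.0112 -0.0052]
tcp uv 0.020800395856258428 -0.02771745927323847
tail top [0.53241825 0.01876802 0.105     ] uv -0.018223195071289937 -0.004231109979853464
nose top [ 0.57198128 -0.00746644  0.105     ] uv 0.02900866856399933 0.0005260743562534801
bar base end [0.52827279 0.02618653 0.084     ] uv -0.026129864473029257 -0.0011160206849024443
```

```bash
python3 -m handwheel '[{"dx":0.2,"dy":0,"dz":0,"ax":0,"ay":0,"az":0},{"dx":0.07,"dy":0.06,"dz":0,"ax":0,"ay":0,"az":-0.5},{"dx":0.07,"dy":0.06,"dz":0,"ax":0,"ay":0,"az":-0.5},{"dx":0.07,"dy":0.06,"dz":0,"ax":0,"ay":0,"az":-0.5},{"dx":0,"dy":0,"dz":0,"ax":0,"ay":0,"az":0},{"dx":0,"dy":0,"dz":0,"ax":0,"ay":0,"az":0}]'
python3 - <<'E'
from h import *
plan(0); look('s10.png',False)
E
```

```text
clock: 9.35
eef_pos: [0.558, -0.0191, 0.0714]
tool_rot: [0.868, 0.497, -0.0, -0.0]
ft_force: [0.6, -0.1, 0.5]
grip_width: -0.0002
t 9.35 p [ 0.558  -0.0191  0.0714] psi 59.56 zax [-0.  0. -1.] goal [ 0.5579 -0.0194] units [-0.01  0.   -0.  ] az 0.1 F [ 0.6 -0.1  0.5] w -0.0002026385514407841
TCP rel axis in tool [-0.021   0.0226]
```

View pics/s10.png

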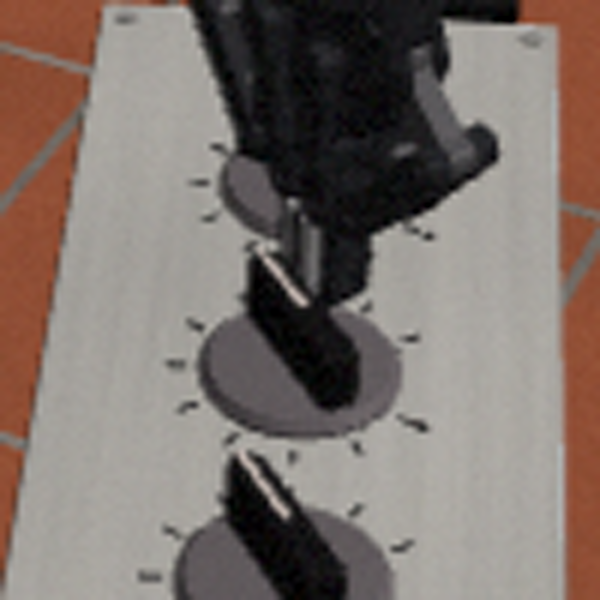

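```bash
for i in 1; do :; done
python3 -m handwheel '[{"dx":0.035,"dy":0.03,"dz":0,"ax":0,"ay":0,"az":-0.25},{"dx":0.035,"dy":0.03,"dz":0,"ax":0,"ay":0,"az":-0.25},{"dx":0,"dy":0,"dz":0,"ax":0,"ay":0,"az":0}]'
python3 -m handwheel '[{"dx":0.035,"dy":0.03,"dz":0,"ax":0,"ay":0,"az":-0.25},{"dx":0.035,"dy":0.03,"dz":0,"ax":0,"ay":0,"az":-0.25},{"dx":0,"dy":0,"dz":0,"ax":0,"ay":0,"az":0}]'
python3 - <<'E'
from h import *
plan(10); look('s11.png',False)
E
```

```text
clock: 9.7
eef_pos: [0.5599, -0.0185, 0.0714]
tool_rot: [0.849, 0.529, -0.0, -0.0]
ft_force: [-0.7, 0.0, 1.1]
grip_width: -0.0002
clock: 10.0
eef_pos: [0.5617, -0.0181, 0.0714]
tool_rot: [0.828, 0.56, -0.001, 0.0]
ft_force: [-1.7, -1.5, 1.5]
grip_width: 0.0004
t 10.0 p [ 0.5617 -0.0181  0.0714] psi 68.12 zax [-0.001 -0.001 -1.   ] goal [ 0.563  -0.0174] units [ 0.04  0.04 -0.  ] az -0.07 F [-1.7 -1.5  1.5] w 0.0004456753551879063
TCP rel axis in tool [-0.0219  0.0222]
```

View pics/s11.png

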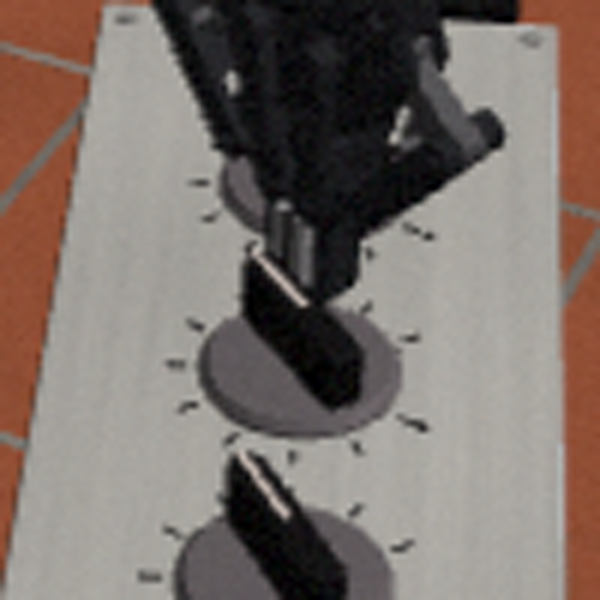

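```bash
python3 -m handwheel '[{"dx":0.035,"dy":0.03,"dz":0,"ax":0,"ay":0,"az":-0.25},{"dx":0.035,"dy":0.03,"dz":0,"ax":0,"ay":0,"az":-0.25},{"dx":0,"dy":0,"dz":0,"ax":0,"ay":0,"az":0}]'
python3 -m handwheel '[{"dx":0.035,"dy":0.03,"dz":0,"ax":0,"ay":0,"az":-0.25},{"dx":0,"dy":0,"dz":0,"ax":0,"ay":0,"az":0}]'
python3 -m handwheel '[{"dx":0.035,"dy":0.03,"dz":0,"ax":0,"ay":0,"az":-0.25},{"dx":0,"dy":0,"dz":0,"ax":0,"ay":0,"az":0}]'
python3 -m handwheel '[{"dx":0.035,"dy":0.03,"dz":0,"ax":0,"ay":0,"az":-0.25},{"dx":0,"dy":0,"dz":0,"ax":0,"ay":0,"az":0}]'
python3 - <<'E'
from h import *
plan(20); look('s12.png',False)
E
```

```text
clock: 10.35
eef_pos: [0.5639, -0.0172, 0.0714]
tool_rot: [0.807, 0.591, -0.001, 0.0]
ft_force: [-1.2, -3.6, 0.9]
grip_width: 0.0
clock: 10.55
eef_pos: [0.565, -0.0167, 0.0714]
tool_rot: [0.796, 0.606, -0.001, 0.001]
ft_force: [-0.9, -4.0, 1.1]
grip_width: 0.0003
clock: 10.75
eef_pos: [0.566, -0.016, 0.0714]
tool_rot: [0.784, 0.62, -0.001, 0.001]
ft_force: [-1.6, -5.1, 0.8]
grip_width: 0.0001
clock: 10.95
eef_pos: [0.5666, -0.0156, 0.0713]
tool_rot: [0.773, 0.635, -0.001, 0.001]
ft_force: [-2.4, -6.1, 1.6]
grip_width: 0.0
t 10.95 p [ 0.5666 -0.0156  0.0713] psi 78.84 zax [-0.001 -0.002 -1.   ] goal [ 0.5676 -0.0146] units [ 0.05  0.03 -0.  ] az 0.02 F [-2.4 -6.1  1.6] w 2.364974260836509e-06
TCP rel axis in tool [-0.0222  0.0221]
```

View pics/s12.png

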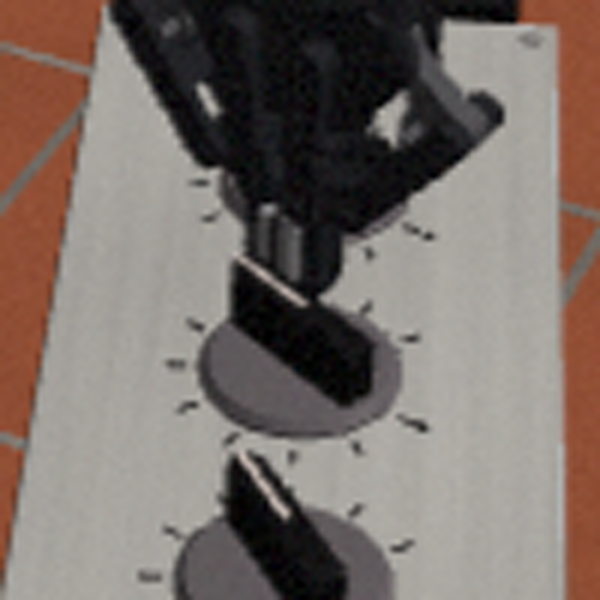

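```bash
python3 -m handwheel '[{"dx":0.035,"dy":0.03,"dz":0,"ax":0,"ay":0,"az":-0.25},{"dx":0,"dy":0,"dz":0,"ax":0,"ay":0,"az":0}]'
python3 -m handwheel '[{"dx":0.035,"dy":0.03,"dz":0,"ax":0,"ay":0,"az":-0.25},{"dx":0,"dy":0,"dz":0,"ax":0,"ay":0,"az":0}]'
python3 -m handwheel '[{"dx":0.035,"dy":0.03,"dz":0,"ax":0,"ay":0,"az":-0.25},{"dx":0,"dy":0,"dz":0,"ax":0,"ay":0,"az":0}]'
python3 - <<'E'
from h import *
plan(25); look('s13.png',False)
E
```

```text
clock: 11.2
eef_pos: [0.5685, -0.0131, 0.0715]
tool_rot: [0.76, 0.65, 0.001, -0.0]
ft_force: [0.5, 0.5, 0.4]
grip_width: -0.0002
clock: 11.4
eef_pos: [0.5694, -0.0121, 0.0715]
tool_rot: [0.748, 0.664, 0.001, -0.0]
ft_force: [-0.5, 0.2, 0.3]
grip_width: 0.0001
clock: 11.6
eef_pos: [0.57, -0.0115, 0.0714]
tool_rot: [0.735, 0.678, 0.001, -0.0]
ft_force: [0.0, -0.2, -0.2]
grip_width: 0.0002
t 11.6 p [ 0.57   -0.0115  0.0714] psi 85.36 zax [ 0.001  0.001 -1.   ] goal [ 0.5698 -0.0129] units [-0.06 -0.01 -0.  ] az 0.19 F [ 0.  -0.2 -0.2] w 0.00019864413776411567
TCP rel axis in tool [-0.0202  0.0226]
```

View pics/s13.png

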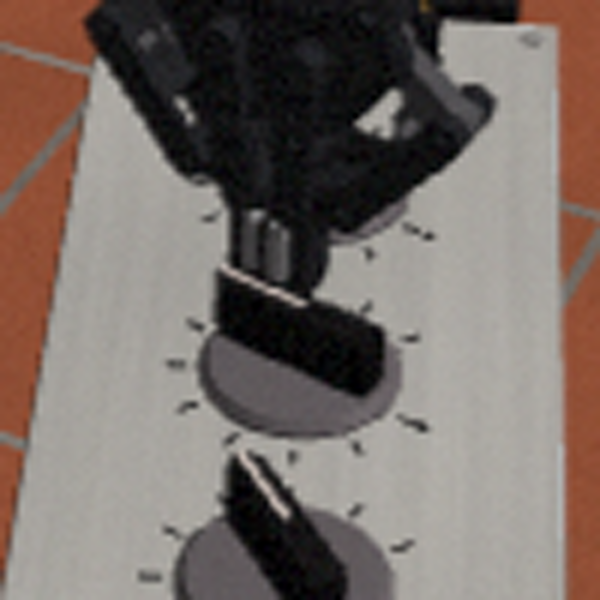

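```bash
python3 -m handwheel '[{"dx":0.07,"dy":0.06,"dz":0,"ax":0,"ay":0,"az":-0.5},{"dx":0.07,"dy":0.06,"dz":0,"ax":0,"ay":0,"az":-0.5},{"dx":0.07,"dy":0.06,"dz":0,"ax":0,"ay":0,"az":-0.5},{"dx":0,"dy":0,"dz":0,"ax":0,"ay":0,"az":0}]'
python3 -m handwheel '[{"dx":0.035,"dy":0.03,"dz":0,"ax":0,"ay":0,"az":-0.25},{"dx":0.035,"dy":0.03,"dz":0,"ax":0,"ay":0,"az":-0.25},{"dx":0,"dy":0,"dz":0,"ax":0,"ay":0,"az":0}]'
python3 - <<'E'
from h import *
plan(45); look('s14.png',False)
E
```

```text
clock: 12.05
eef_pos: [0.574, -0.0077, 0.0714]
tool_rot: [0.655, 0.756, -0.001, 0.0]
ft_force: [-0.7, -3.5, 0.4]
grip_width: 0.0002
clock: 12.35
eef_pos: [0.5753, -0.0062, 0.0714]
tool_rot: [0.626, 0.78, -0.001, 0.001]
ft_force: [-1.4, -4.5, 1.1]
grip_width: -0.0001
t 12.35 p [ 0.5753 -0.0062  0.0714] psi 102.43 zax [-0.    -0.002 -1.   ] goal [ 0.5765 -0.0045] units [ 0.06  0.06 -0.  ] az -0.15 F [-1.4 -4.5  1.1] w -9.163119500036318e-05
TCP rel axis in tool [-0.022   0.0219]
```

View pics/s14.png

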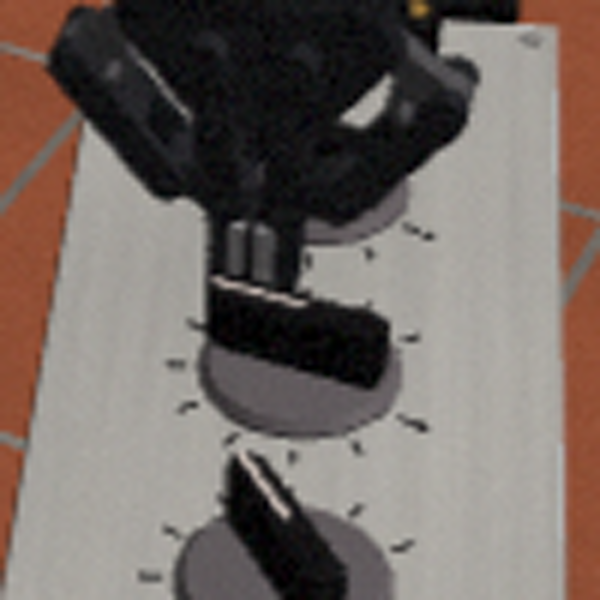

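Contact again; dial partway into click 2. I continue in fine steps.

```bash
python3 -m handwheel '[{"dx":0.035,"dy":0.03,"dz":0,"ax":0,"ay":0,"az":-0.25},{"dx":0,"dy":0,"dz":0,"ax":0,"ay":0,"az":0}]'
python3 -m handwheel '[{"dx":0.035,"dy":0.03,"dz":0,"ax":0,"ay":0,"az":-0.25},{"dx":0,"dy":0,"dz":0,"ax":0,"ay":0,"az":0}]'
python3 -m handwheel '[{"dx":0.035,"dy":0.03,"dz":0,"ax":0,"ay":0,"az":-0.25},{"dx":0,"dy":0,"dz":0,"ax":0,"ay":0,"az":0}]'
python3 -m handwheel '[{"dx":0.035,"dy":0.03,"dz":0,"ax":0,"ay":0,"az":-0.25},{"dx":0,"dy":0,"dz":0,"ax":0,"ay":0,"az":0}]'
python3 - <<'E'
from h import *
plan(45); look('s15.png',False)
E
```

```text
clock: 12.6
eef_pos: [0.5759, -0.0054, 0.0714]
tool_rot: [0.611, 0.791, -0.001, 0.001]
ft_force: [-0.6, -6.9, 0.7]
grip_width: -0.0
clock: 12.8
eef_pos: [0.5766, -0.0025, 0.0714]
tool_rot: [0.596, 0.803, 0.001, -0.0]
ft_force: [0.1, 0.3, -0.9]
grip_width: 0.0003
clock: 13.0
eef_pos: [0.5771, -0.0009, 0.0714]
tool_rot: [0.581, 0.814, 0.001, -0.0]
ft_force: [0.6, -0.4, -0.2]
grip_width: -0.0
clock: 13.2
eef_pos: [0.5774, -0.0, 0.0714]
tool_rot: [0.565, 0.825, 0.001, -0.0]
ft_force: [-1.1, -0.3, 0.4]
grip_width: -0.0001
t 13.2 p [ 0.5774 -0.      0.0714] psi 111.14 zax [ 0.     0.001 -1.   ] goal [ 0.5765 -0.0045] units [-0.15 -0.1  -0.  ] az 0.87 F [-1.1 -0.3  0.4] w -0.00012518045003532383
TCP rel axis in tool [-0.02    0.0225]
```

View pics/s15.png

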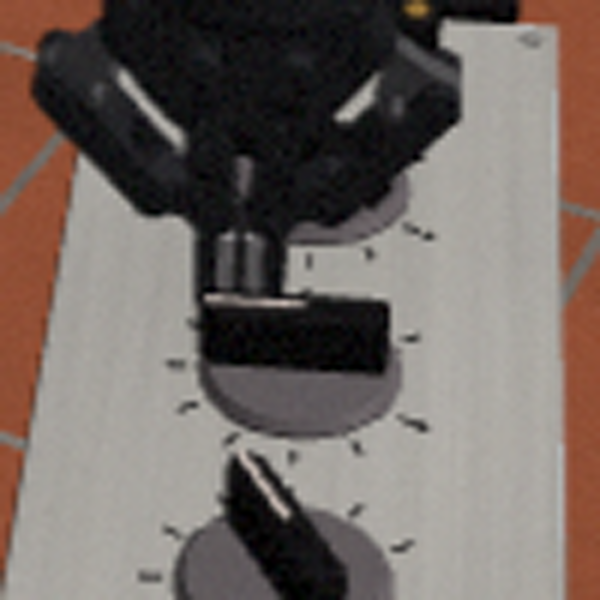

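```bash
python3 -m handwheel '[{"dx":0.07,"dy":0.06,"dz":0,"ax":0,"ay":0,"az":-0.5},{"dx":0.07,"dy":0.06,"dz":0,"ax":0,"ay":0,"az":-0.5},{"dx":0.07,"dy":0.06,"dz":0,"ax":0,"ay":0,"az":-0.5},{"dx":0,"dy":0,"dz":0,"ax":0,"ay":0,"az":0}]'
python3 -m handwheel '[{"dx":0.035,"dy":0.03,"dz":0,"ax":0,"ay":0,"az":-0.25},{"dx":0.035,"dy":0.03,"dz":0,"ax":0,"ay":0,"az":-0.25},{"dx":0,"dy":0,"dz":0,"ax":0,"ay":0,"az":0}]'
python3 -m handwheel '[{"dx":0.035,"dy":0.03,"dz":0,"ax":0,"ay":0,"az":-0.25},{"dx":0,"dy":0,"dz":0,"ax":0,"ay":0,"az":0}]'
python3 - <<'E'
from h import *
plan(75); look('s16.png',False)
E
```

```text
clock: 13.65
eef_pos: [0.5792, 0.0051, 0.0714]
tool_rot: [0.47, 0.883, -0.001, 0.0]
ft_force: [-0.5, -3.2, -0.0]
grip_width: 0.0
clock: 13.95
eef_pos: [0.5797, 0.0069, 0.0714]
tool_rot: [0.437, 0.9, -0.001, 0.001]
ft_force: [0.8, -4.5, -1.4]
grip_width: 0.0002
clock: 14.15
eef_pos: [0.5798, 0.0082, 0.0715]
tool_rot: [0.42, 0.908, -0.001, 0.001]
ft_force: [1.0, -5.5, -0.5]
grip_width: -0.0001
t 14.15 p [0.5798 0.0082 0.0715] psi 130.37 zax [ 0.001 -0.002 -1.   ] goal [0.5803 0.0112] units [ 0.08  0.09 -0.  ] az -0.39 F [ 1.  -5.5 -0.5] w -5.3968934844030436e-05
TCP rel axis in tool [-0.0216  0.0219]
```

View pics/s16.png

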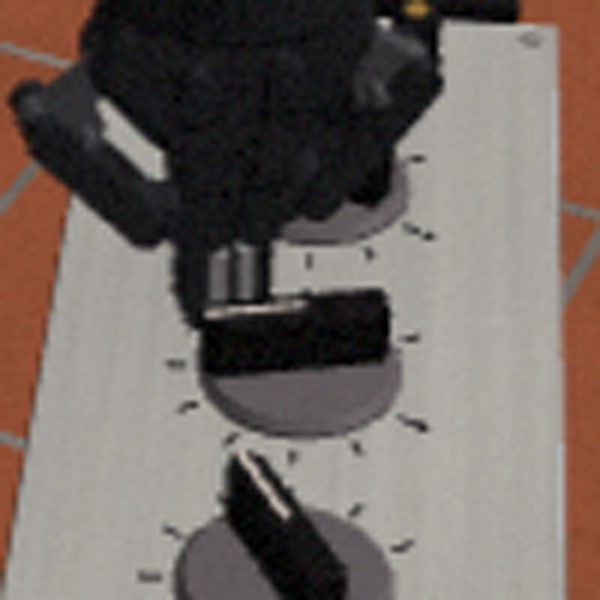

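```bash
python3 -m handwheel '[{"dx":0.035,"dy":0.03,"dz":0,"ax":0,"ay":0,"az":-0.25},{"dx":0,"dy":0,"dz":0,"ax":0,"ay":0,"az":0}]'
python3 -m handwheel '[{"dx":0.035,"dy":0.03,"dz":0,"ax":0,"ay":0,"az":-0.25},{"dx":0,"dy":0,"dz":0,"ax":0,"ay":0,"az":0}]'
python3 -m handwheel '[{"dx":0.035,"dy":0.03,"dz":0,"ax":0,"ay":0,"az":-0.25},{"dx":0,"dy":0,"dz":0,"ax":0,"ay":0,"az":0}]'
python3 - <<'E'
from h import *
plan(75); look('s17.png',False)
E
```

```text
clock: 14.4
eef_pos: [0.5796, 0.0106, 0.0715]
tool_rot: [0.402, 0.915, 0.001, -0.0]
ft_force: [-0.5, -0.8, -0.9]
grip_width: -0.0003
clock: 14.6
eef_pos: [0.5791, 0.0126, 0.0713]
tool_rot: [0.385, 0.923, 0.001, -0.001]
ft_force: [1.1, 0.7, 0.2]
grip_width: 0.0001
clock: 14.8
eef_pos: [0.5791, 0.0135, 0.0714]
tool_rot: [0.367, 0.93, 0.001, -0.0]
ft_force: [-0.4, -0.1, 0.5]
grip_width: -0.0001
t 14.8 p [0.5791 0.0135 0.0714] psi 136.91 zax [-0.     0.001 -1.   ] goal [0.5803 0.0112] units [-0.1  -0.03 -0.  ] az 0.37 F [-0.4 -0.1  0.5] w -0.00011206875354102608
TCP rel axis in tool [-0.0198  0.0226]
```

View pics/s17.png

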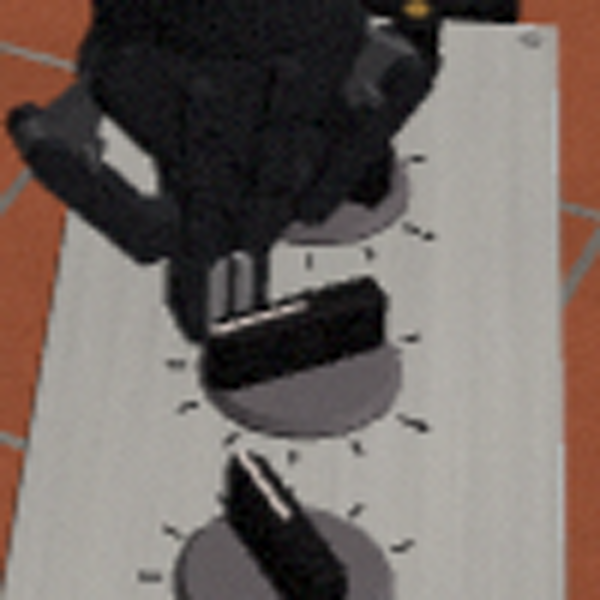

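Three clicks so far. Now the fourth, in single fine steps.

```bash
python3 -m handwheel '[{"dx":0.07,"dy":0.06,"dz":0,"ax":0,"ay":0,"az":-0.5},{"dx":0.07,"dy":0.06,"dz":0,"ax":0,"ay":0,"az":-0.5},{"dx":0,"dy":0,"dz":0,"ax":0,"ay":0,"az":0}]'
python3 -m handwheel '[{"dx":0.035,"dy":0.03,"dz":0,"ax":0,"ay":0,"az":-0.25},{"dx":0.035,"dy":0.03,"dz":0,"ax":0,"ay":0,"az":-0.25},{"dx":0,"dy":0,"dz":0,"ax":0,"ay":0,"az":0}]'
python3 -m handwheel '[{"dx":0.035,"dy":0.03,"dz":0,"ax":0,"ay":0,"az":-0.25},{"dx":0,"dy":0,"dz":0,"ax":0,"ay":0,"az":0}]'
python3 - <<'E'
from h import *
plan(75); look('s18.png',False)
E
```

```text
clock: 15.15
eef_pos: [0.5788, 0.0172, 0.0714]
tool_rot: [0.297, 0.955, -0.0, 0.0]
ft_force: [0.4, -1.9, -0.1]
grip_width: -0.0003
clock: 15.45
eef_pos: [0.5784, 0.0189, 0.0715]
tool_rot: [0.261, 0.965, -0.0, 0.001]
ft_force: [1.5, -2.5, -0.6]
grip_width: -0.0001
clock: 15.65
eef_pos: [0.578, 0.0201, 0.0715]
tool_rot: [0.243, 0.97, -0.0, 0.0]
ft_force: [1.7, -3.1, -0.9]
grip_width: 0.0001
t 15.65 p [0.578  0.0201 0.0715] psi 151.87 zax [ 0.001 -0.001 -1.   ] goal [0.5803 0.0112] units [-0.25 -0.27  0.  ] az 2.11 F [ 1.7 -3.1 -0.9] w 0.00014423231695571368
TCP rel axis in tool [-0.0209  0.022 ]
```

View pics/s18.png

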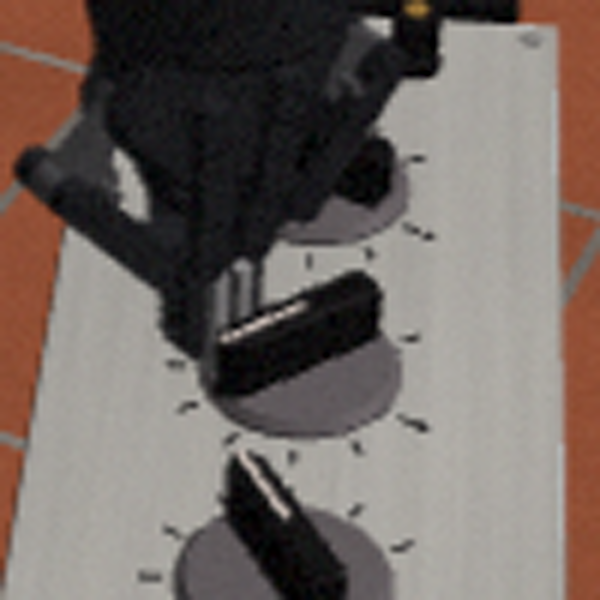

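```bash
python3 -m handwheel '[{"dx":0.035,"dy":0.03,"dz":0,"ax":0,"ay":0,"az":-0.25},{"dx":0,"dy":0,"dz":0,"ax":0,"ay":0,"az":0}]'
python3 -m handwheel '[{"dx":0.035,"dy":0.03,"dz":0,"ax":0,"ay":0,"az":-0.25},{"dx":0,"dy":0,"dz":0,"ax":0,"ay":0,"az":0}]'
```

```text
clock: 15.9
eef_pos: [0.5776, 0.0211, 0.0715]
tool_rot: [0.224, 0.974, -0.0, 0.001]
ft_force: [3.5, -3.6, -1.5]
grip_width: -0.0
clock: 16.1
eef_pos: [0.5775, 0.022, 0.0716]
tool_rot: [0.206, 0.979, -0.0, 0.001]
ft_force: [2.7, -4.8, -2.7]
grip_width: 0.0
```

```bash
python3 -m handwheel '[{"dx":0.035,"dy":0.03,"dz":0,"ax":0,"ay":0,"az":-0.25},{"dx":0,"dy":0,"dz":0,"ax":0,"ay":0,"az":0}]'
python3 - <<'E'
from h import *
plan(75); look('s19.png',False)
E
```

```text
clock: 16.3
eef_pos: [0.5773, 0.023, 0.0716]
tool_rot: [0.188, 0.982, -0.0, 0.001]
ft_force: [5.3, -4.6, -1.9]
grip_width: -0.0
t 16.3 p [0.5773 0.023  0.0716] psi 158.36 zax [ 0.002 -0.001 -1.   ] goal [0.5803 0.0112] units [-0.29 -0.39  0.  ] az 2.87 F [ 5.3 -4.6 -1.9] w -3.4665529304186304e-05
TCP rel axis in tool [-0.0215  0.022 ]
```

View pics/s19.png

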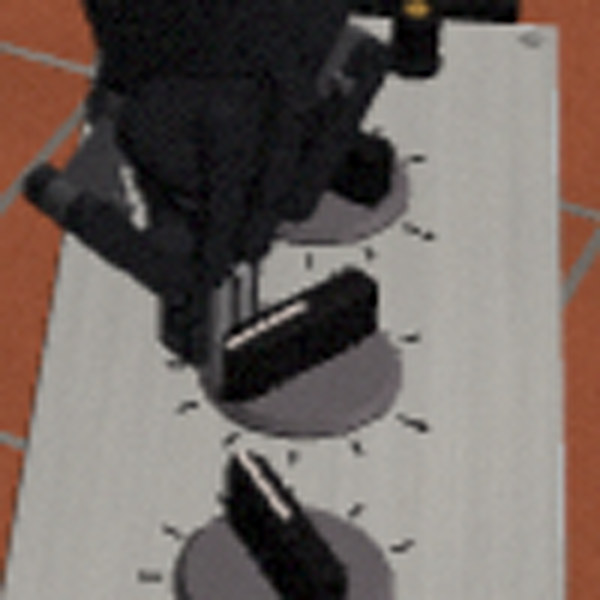

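```bash
python3 -m handwheel '[{"dx":0.035,"dy":0.03,"dz":0,"ax":0,"ay":0,"az":-0.2},{"dx":0,"dy":0,"dz":0,"ax":0,"ay":0,"az":0}]'
python3 - <<'E'
from h import *
look('s20.png',False)
E
```

```text
clock: 16.55
eef_pos: [0.5754, 0.0255, 0.0715]
tool_rot: [0.173, 0.985, 0.001, -0.0]
ft_force: [0.2, -0.5, 0.9]
grip_width: 0.0002
```

View pics/s20.png

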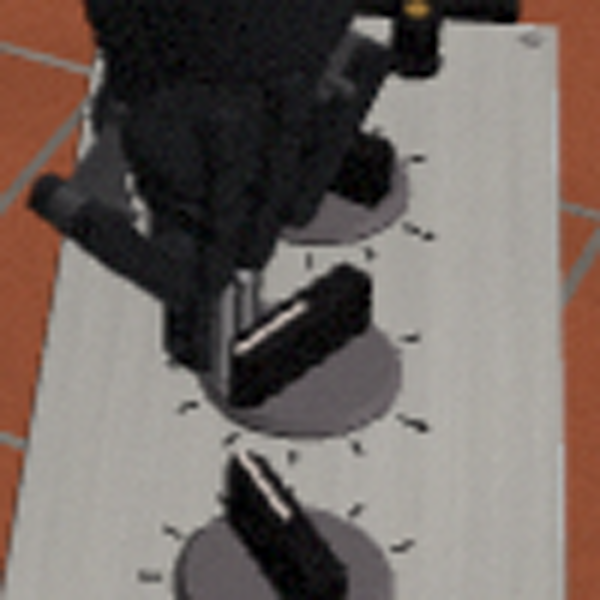

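Fourth click felt (force fell from 7 N to 0). Back off from the bar and raise.

```bash
python3 -m handwheel '[{"dx":-0.15,"dy":0,"dz":0,"ax":0,"ay":0,"az":0},{"dx":-0.15,"dy":0,"dz":0,"ax":0,"ay":0,"az":0},{"dx":0,"dy":0,"dz":0,"ax":0,"ay":0,"az":0},{"dx":0,"dy":0,"dz":-0.5,"ax":0,"ay":0,"az":0},{"dx":0,"dy":0,"dz":-1,"ax":0,"ay":0,"az":0},{"dx":0,"dy":0,"dz":-1,"ax":0,"ay":0,"az":0},{"dx":0,"dy":0,"dz":-1,"ax":0,"ay":0,"az":0},{"dx":0,"dy":0,"dz":-1,"ax":0,"ay":0,"az":0},{"dx":0,"dy":0,"dz":0,"ax":0,"ay":0,"az":0}]'
python3 -m handwheel '[{"dx":0.7,"dy":0.7,"dz":0,"ax":0,"ay":0,"az":0},{"dx":0.7,"dy":0.7,"dz":0,"ax":0,"ay":0,"az":0},{"dx":0.7,"dy":0.7,"dz":0,"ax":0,"ay":0,"az":0}]'
```

```text
clock: 17.5
eef_pos: [0.5853, 0.0224, 0.1892]
tool_rot: [0.172, 0.985, 0.001, 0.004]
ft_force: [0.5, -0.0, -0.5]
grip_width: 0.0001
clock: 17.8
eef_pos: [0.5503, 0.0899, 0.1836]
tool_rot: [0.172, 0.985, -0.0, -0.0]
ft_force: [-0.7, -0.2, 0.4]
grip_width: -0.0001
```

```bash
python3 -m handwheel '[{"dx":0.8,"dy":0.8,"dz":-0.3,"ax":0,"ay":0,"az":0},{"dx":0.8,"dy":0.8,"dz":-0.3,"ax":0,"ay":0,"az":0},{"dx":0.8,"dy":0.8,"dz":-0.3,"ax":0,"ay":0,"az":0},{"dx":0.8,"dy":0.8,"dz":0,"ax":0,"ay":0,"az":0},{"dx":0.8,"dy":0.8,"dz":0,"ax":0,"ay":0,"az":0},{"dx":0.8,"dy":0.8,"dz":0,"ax":0,"ay":0,"az":0},{"dx":0.8,"dy":0.8,"dz":0,"ax":0,"ay":0,"az":0},{"dx":0.8,"dy":0.8,"dz":0,"ax":0,"ay":0,"az":0},{"dx":0,"dy":0,"dz":0,"ax":0,"ay":0,"az":0},{"dx":0,"dy":0,"dz":0,"ax":0,"ay":0,"az":0},{"dx":0,"dy":0,"dz":0,"ax":0,"ay":0,"az":0}]'
python3 - <<'E'
from h import *
c=shot('top','t9.png');shot('side','s21.png')
cv2.imwrite('pics/t9z.png',cv2.resize(c['img'][195:330,250:420,::-1],None,fx=4.4,fy=4.4,interpolation=cv2.INTER_CUBIC))
print(bot.get_obs()['joint_vel'])
for t,h in (('beaker',.09),('slotted_mass',.03),('data_logger',.028),('syringe',.02),('plug_adapter',.03),('boss_head',.026)):
    r=bot.trace(t,c)
    if r: print(t,np.round(onz(c,r[0]['rect'][0],r[0]['rect'][1],h),3),round(r[0]['confidence'],2))
E
```

```text
clock: 18.9
eef_pos: [0.4549, 0.2935, 0.2062]
tool_rot: [0.172, 0.985, -0.0, -0.0]
ft_force: [0.2, -0.5, 0.1]
grip_width: 0.0
[-2.07492951e-03  1.51587487e-03  2.67334332e-03 -5.42981822e-04
  8.56327976e-04 -5.09473217e-06]
beaker [ 0.738 -0.052  0.09 ] 0.91
slotted_mass [0.667 0.082 0.03 ] 0.47
data_logger [0.452 0.236 0.028] 0.55
syringe [ 0.444 -0.079  0.02 ] 0.57
plug_adapter [ 0.625 -0.282  0.03 ] 0.92
boss_head [0.641 0.186 0.026] 0.81
```

View pics/t9z.png

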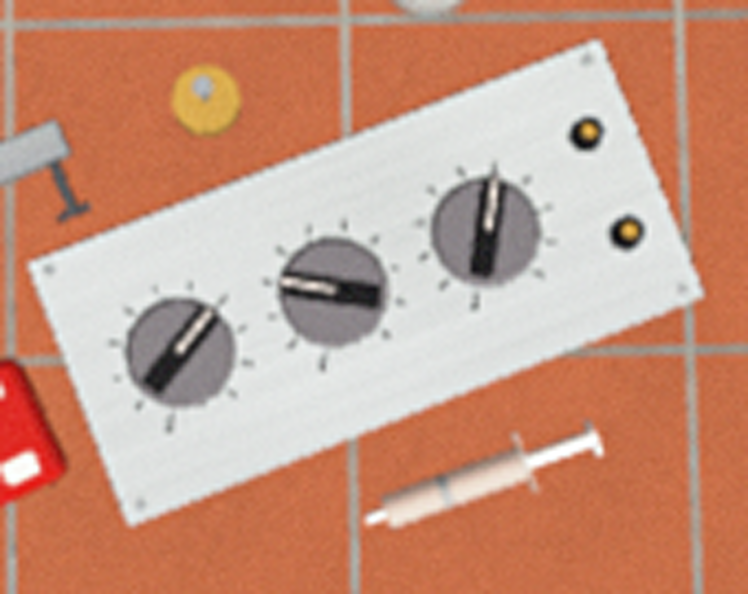

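View pics/s21.png

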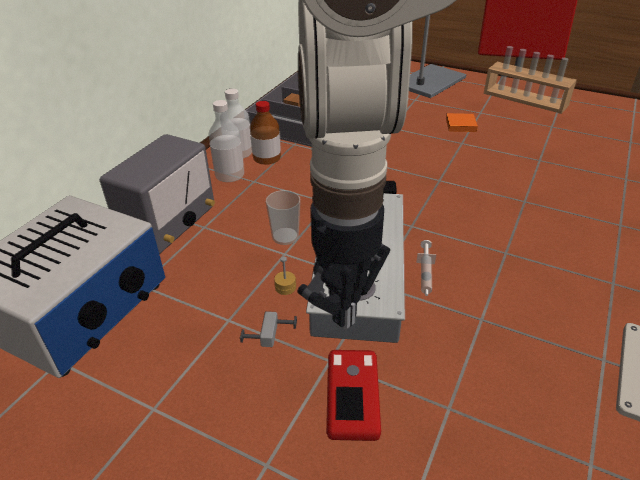

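Top view: nose tip now at zoom (282,281), a turn of about 118° (4 clicks). The other dials and all objects look unchanged, and the hand is clear.

```bash
python3 -c "
from workcell import bot
print(bot.job_done())"
```

```text
the job is handed in; nothing more can be done
None
```

The middle dial now sits four clicks lower, moved from place 7 to place 3, and I handed the job in after about 19 s. I pushed the side of its bar with the closed fingertips, swinging the tool around the dial's axis. I felt four separate clicks, seen as four force drops, each from about 6–7 N to about 0. I stopped on the fourth, backed off, raised the hand and moved it clear.

**Last checks**
- **Middle dial:** the last top picture shows a turn of about 118° against 120° for four clicks, and the wrist force read about 0.
- **Other dials:** the left and right dials look the same as at the start.
- **Loose things:** all six look unmoved. Five of the network fixes were within about 7 mm of the first ones. The data logger's fix differed by 8 mm with a confidence of only 0.55, but it looks unmoved in the pictures.

**What disagreed**
- **Fingertip height:** the task text says the fingertips are 19 mm ahead of the reported tool point. The side camera showed the closed tips about 19 mm behind it (higher). I trusted the camera and lowered in small steps with force checks. No contact force appeared, even where the stated tips would have been below the panel.
- **Contact angle:** the bar was first touched about 6° later than I had calculated. The click positions I measured during the push made up for that.

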